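Slide out the keeper plate and lock it under the T-stud

TASK

Push the orange keeper plate along its storage channel until its slotted end sticks out of the mouth, take it by that overhanging end, lay it on the wooden block and let go. Then take it up again by its plain end, tilt it to slip the slot past the wide T-head of the stud on the green mould jig, and leave it lying flat on the jig, slot centred on the stud so that both ends of the T-head overlap the plate and it cannot lift off. Do not drop the plate onto the table or floor, and leave the moon cake, the probe thermometer and the bench scraper beside the work where they lie.

Things in the scene. Friction and masses are not known exactly. Their poses are not given: they have to be found in the camera images.
- plate: Orange flat rigid keeper plate, loose, 150 x 50 x 6 mm, about 110 g (varies). Origin: centre of its underside; x along its length towards the slotted end (ends at +-75 mm), y across, z up. One through slot, 32 mm along x, 18 mm along y, centred at x = +45 mm; the other end is plain. It starts flat in the channel, slotted end towards the mouth and 5 to 20 mm inside it.
- plate_eye (a point): centre of the plate's slot, at mid thickness (plate frame +45, 0, +3 mm); axes as the plate's
- plate_tail (a point): point in the plain end of the plate, 20 mm from that end, mid thickness (plate frame -55, 0, +3 mm)
- channel: Fixed aluminium storage channel, 220 x 74 x 62 mm. Origin: centre of its underside, on the table; x points to its open mouth. Floor at z = 50 mm. Side rails (inner width 54, 8 mm thick) and a rear wall (inner face at x = -102 mm) stand 12 mm above the floor, so that the plate's edges cannot be grasped inside. Behind the plate 42 to 57 mm of floor are free for a fingertip to push from.
- channel_mouth (a point): middle of the edge of the channel's floor at the mouth (channel frame 110, 0, 50 mm), free air beyond and below it; axes as the channel's
- rest: Fixed wooden block, 60 x 60 mm, 45 mm high; origin: centre of its underside, on the table
- station: Fixed green mould jig. Origin: on the table under the stud's axis; x is where the slotted end of the fitted plate points. Pedestal top at z = 40 mm, x -70 to +30 mm, 58 mm wide (foot 10 mm high, x -82 to +42, y +-45 mm). Cheeks on both sides, x -36 to +30, inner faces y = +-29, 8 mm thick, top at z = 73 mm: no room for fingers beside the stud. The fitted plate's plain end sticks out 50 mm beyond the pedestal.
- stud_seat (a point): point on the stud's axis at the pedestal's top, z = 40 mm; axes as the jig's. Here the slot's centre comes, 3 mm above this point.
- stud_head (a point): centre of the T-head's underside, z = 62 mm; axes as the jig's. The head is a bar 46 mm along x, 12 mm along y, 4 mm thick, on a round neck 8 mm across. With the slotted end tilted down some 30 degrees the slot's outer edge passes down beyond the head's +x tip, then under it to the neck; levelled there, the slot's inner edge clears the -x tip; then shift to +x to centre the slot.
- cake: bystander: loose round golden moon cake, 72 mm across, 33 mm high, near the channel's mouth; origin: centre of underside
- probe: bystander: loose white probe thermometer lying flat, 22 x 192 x 15 mm; origin: centre of underside
- bench_scraper: bystander: loose steel bench scraper with wooden handle lying flat, 79 x 152 x 19 mm; origin: centre of underside
There are look-alikes about, which are no part of the job. Leave any turquoise look-alike of the rest alone.

How it is judged:
On the way, in this order (a step that is already met when the one before it is completed fails the run):
1. the plate's slotted end sticks out 20 to 70 mm beyond the channel's mouth, the plate still lying in the channel (x of plate_eye in the frame of channel_mouth between -0.01 and 0.04 m and angle between plate's own z axis and vertical below 0.1 rad and contact force between plate and channel above 0.1 N), for 0.2 s.
2. the plate is held in the fingers by its slotted end, clear above the channel (contact force between plate and the fingers above 1 N and height (world z) of plate above 0.05 m and distance between the grasp point and plate_eye below 0.05 m and contact force between plate and channel below 0.05 N), for 0.1 s.
3. the plate lies on the wooden block, let go (contact force between plate and rest above 0.2 N and contact force between plate and the fingers below 0.05 N and horizontal distance between plate and rest below 0.05 m and angle between plate's own z axis and vertical below 0.1 rad and linear speed of plate below 0.03 m/s), for 0.2 s.
4. the plate is lifted off the block by its plain end (contact force between plate and the fingers above 1 N and contact force between plate and rest below 0.05 N and distance between the grasp point and plate_tail below 0.05 m and height (world z) of plate above 0.05 m), for 0.1 s.
At the end, for the whole second after the job is handed in: The plate lies flat (within 0.06 rad) and at rest on the jig's pedestal under the T-head, plain end out over the pedestal's open end, the slot's centre within 7 mm of the stud's axis along the plate and 5 mm across, so that the head overlaps the plate at both ends of the slot (x of plate_eye in the frame of stud_seat between -0.007 and 0.007 m and y of plate_eye in the frame of stud_seat between -0.005 and 0.005 m and z of plate_eye in the frame of stud_seat between 0 and 0.006 m and angle between plate's own z axis and vertical below 0.06 rad and x of plate_tail in the frame of stud_seat between -0.12 and -0.08 m and contact force between plate and station above 0.2 N and linear speed of plate below 0.02 m/s); the robot touches nothing.
It fails at once if the plate drops to the table or floor (height (world z) of plate below 0.025 m).
It fails at once if the moon cake is moved more than 20 mm (distance of cake from where it was at the start of the episode above 0.02 m).
It fails at once if the probe thermometer is moved more than 20 mm (distance of probe from where it was at the start of the episode above 0.02 m).
It fails at once if the bench scraper is moved more than 20 mm (distance of bench_scraper from where it was at the start of the episode above 0.02 m).
It also fails if it takes over 59 s, if anything falls off the work surface, if the arm or the gripper's body presses on something with over 40 N, if the wrist force passes 120 N, or if a joint passes its speed limit or range.

ROBOT

A 6-joint arm with a two-finger parallel gripper is mounted at the origin on the work surface; the furniture and walls round the work are solid. World frame = base frame: x ahead of the robot, y to its left, z up, the work surface at z = 0. Lengths are in m, angles in rad, forces in N, time in s.
With the tool pointing down it reaches from about 0.375 to 0.9 m from the base axis. Payload 3.1 kg.
Tool frame: the origin (TCP) lies midway between the tips of the shut fingers; the grasp point (between the pads) lies 19 mm behind it; z points along the fingers, y is the direction in which the jaws open and shut (so a half turn about z gives the same grasp; the last joint's range is limited). The gripper opens to 87 mm and grips with 3 to 60 N. Pads are 19 mm wide; open, the fingers measure 117 mm over their backs; the gripper's body (75 mm by 190 mm) begins 51 mm behind the grasp point.
Start: joints at [-1.351, 0.527, 1.433, -0, 1.181, -0.178], TCP at [0.243, -0.576, 0.223] pointing down, gripper open.
Joint ranges: [-3.08, 3.08], [-0.75, 2.2], [0.22, 2.44], [-1.43, 4.57], [0, 2.65], [-2.85, 2.85]. Speed limits (rad/s): [2.79, 2.79, 3.14, 3.14, 3.14, 3.14].

INTERFACE

Orientations are given as a unit quaternion [x, y, z, w].
In Python, from rig import robot gives the robot as it stands.
- The arm moves only by the tool move_arm, never from a script. Its argument "rows" is one flat list of numbers, 7 for each row, row after row: the shift along the world's x, y, z in mm, then the turn, a rotation vector about the world's x, y, z in rad, then the closure, from 0 (fully open) to 1 (shut). A call has 1 to 12 rows; each row shifts and turns the commanded pose from where the row before left it; what a row does not reach is not made up. A row lasts 1/10 s, in which the tool goes at most 50 mm and 8.59 degrees, less where a joint would pass 70% of its speed; a pose out of reach is approached as far as the arm can. A call with a gripper value outside its range is refused whole. The fingers move at their own pace and stop on an object; "grip_force" is the grip in N (left out, the last holds). Time passes only in rows, so rows that do not move let the fingers close. It gives the time, the measured TCP pose, the force and the opening at its end, in the units of the state.
- robot.get_obs(): the state, without advancing time (a new reading comes with each control period).
- robot.camera(name): name is "side" or "top"; returns a dict with "color" (420x560x3 uint8, red, green, blue), "z_map" (420x560 float32, m along the optical axis (not along the pixel's ray), 0 where there is no reading), "camera_matrix" (3x3 intrinsics, pixels), "distortion" ([k1, k2, p1, p2, k3] as OpenCV has them; the pictures are not rectified), "R" (3x3) and "t" (3): a world point X has camera coordinates R X + t. Camera axes: x right, y down, z forward; pixel columns grow to the right and rows downward; lengths in m; the calibration is good to about 2 mm. A picture is of the moment at which its call begins.
- robot.hand_in(): hands the job in, once; it reports no verdict.
Trained networks look in the newest picture that a camera, given by its name, has taken for a name from the list of things; names that differ only in an ending like _2 or _b are one class to them, and where a whole thing is asked for, a point or a joint stands for the part that bears it (a point fixed in the world has none). Each returns a list of dicts, best first, with "conf" (0 to 1); they miss things now and then, are a little off and sometimes report something else, mostly with a low value. They report only what shows in the picture. A call takes as long as a camera call. They do not tell look-alikes from the thing itself.
- robot.search_frame(camera, thing): "at" ([column, row] in pixels, amid what is visible of it).
- robot.spot_point(camera, thing): "at" ([column, row] in pixels: a listed point, or the origin of a listed thing).
The state is a dict: "time": time; "q": joint angles; "joint_velocities": joint speeds; "joint_torque": joint torques, N m; "position": TCP position; "tool_rot": TCP orientation; "ft_force": force on the tool from outside, world axes, zero at the start; "moment": the same for the moment, N m; "grip_width": finger opening in m.
Only numpy, scipy, OpenCV 4.12 (cv2) and the standard library are available. Lean on these libraries where they do the work, as an engineer would, in place of code of your own. Each camera call takes 0.05 s, during which the arm holds its last target.

## Working session

There is one attempt and no reset: what is moved stays moved. The work goes in short steps, Python scripts to look and compute and a tool call to move; the robot and the scene stay as the last step left them, time stands still between calls to the robot, and variables do not carry over. Pictures are saved under pics/ and viewed, and the job is handed in when it is done.

Besides the shell and the picture viewer there is one more tool, called after "Request:" as name(argument=value, ...) on one line, values as JSON. move_arm: Moves the arm, as the interface text tells. Its arguments: {"type":"object","properties":{"rows":{"type":"array","items":{"type":"number"}},"grip_force":{"type":"number"}},"required":["rows"]}

```bash
ls; mkdir -p pics; cat > h.py <<'E'
import numpy as np, cv2
from rig import robot
def snap(c,fn=None):
    o=robot.camera(c)
    if fn: cv2.imwrite('pics/'+fn,o['color'][:,:,::-1])
    np.savez('%s.npz'%c,**{k:np.array(v) for k,v in o.items()})
    return o
def w(o,px,z=None,plane=None):
    """pixel->world by depth, or at given world z plane"""
    K=o['camera_matrix'];D=np.array(o['distortion'],float)
    R=np.array(o['R']);t=np.array(o['t'])
    p=cv2.undistortPoints(np.array([[px]],float),np.array(K,float),D)[0,0]
    d=np.array([p[0],p[1],1.])
    if plane is None:
        c,r=int(round(px[0])),int(round(px[1]))
        zz=o['z_map'][max(r-1,0):r+2,max(c-1,0):c+2]; zz=zz[zz>0]
        X=d*np.median(zz)
        return R.T@(X-t)
    C=-R.T@t; v=R.T@d
    return C+v*(plane-C[2])/v[2]
def proj(o,X):
    R=np.array(o['R']);t=np.array(o['t'])
    p,_=cv2.projectPoints(np.array(X,float).reshape(-1,1,3),cv2.Rodrigues(R)[0],t,np.array(o['camera_matrix'],float),np.array(o['distortion'],float))
    return p[:,0]
E
python3 - <<'E'
from h import *
np.set_printoptions(precision=4,suppress=True)
for c in ('top','side'):
    o=snap(c,c+'0.png')
    R=np.array(o['R']);print(c,'cam pos',-R.T@o['t'],R[2])
    for n in ['plate','plate_eye','plate_tail','channel','channel_mouth','rest','station','stud_seat','stud_head','cake','probe','bench_scraper']:
        print(n,[(np.round(d['at'],1),round(d['conf'],2)) for d in robot.spot_point(c,n)][:4])
print(robot.get_obs())
E
```

```text
pics
top cam pos [ 0.1268 -0.0979  1.4772] [ 0.2303 -0.0071 -0.9731]
plate [(array([174.5, 216.2]), 0.68)]
plate_eye [(array([191.3, 220. ]), 0.76)]
plate_tail [(array([155.7, 223.6]), 0.58)]
channel [(array([172.2, 224.5]), 0.63)]
channel_mouth [(array([202.7, 213.7]), 0.89)]
rest [(array([265.8, 214.4]), 0.57)]
station []
stud_seat []
stud_head []
cake [(array([235.6, 233.5]), 0.58)]
probe []
bench_scraper [(array([402.7, 187.1]), 0.65), (array([171. , 226.5]), 0.32)]
side cam pos [ 0.3523 -1.19    0.9161] [ 0.0766  0.7986 -0.597 ]
plate [(array([285.4, 160.3]), 0.73)]
plate_eye [(array([287.3, 169.8]), 0.72)]
plate_tail [(array([277. , 153.6]), 0.71)]
channel [(array([284.1, 169.4]), 0.63), (array([297.3, 227.4]), 0.57)]
channel_mouth [(array([291.2, 179.9]), 0.78)]
rest [(array([296.1, 225.2]), 0.95), (array([276. , 358.1]), 0.84)]
station [(array([301.3, 297.7]), 0.91)]
stud_seat [(array([305.5, 284.5]), 0.68)]
stud_head [(array([297.5, 276. ]), 0.75)]
cake [(array([275.4, 209.6]), 0.56)]
probe [(array([257.6, 271.6]), 0.53)]
bench_scraper [(array([337.1, 345.4]), 0.66)]
{'time': 1.3, 'q': array([-1.3505,  0.5275,  1.4327, -0.    ,  1.1814, -0.1785]), 'joint_velocities': array([ 0.0007,  0.0013, -0.0001,  0.0014, -0.0019,  0.0004]), 'joint_torque': array([ -0.0019, -44.0029, -17.698 ,   0.0632,   0.0505,  -0.    ]), 'position': array([ 0.2427, -0.5759,  0.2225]), 'tool_rot': array([ 0.9802,  0.1981, -0.    , -0.    ]), 'ft_force': array([ 0.3576, -0.1302, -0.1297]), 'moment': array([0.0565, 0.0038, 0.0054]), 'grip_width': 0.08718945551941024}
```

```bash
python3 - <<'E'
import cv2
a=cv2.imread('pics/top0.png');b=cv2.imread('pics/side0.png')
cv2.imwrite('pics/top0c.png',cv2.resize(a[120:320,100:460],(800,444),interpolation=cv2.INTER_CUBIC))
cv2.imwrite('pics/side0c.png',cv2.resize(b[110:410,180:420],(480,600),interpolation=cv2.INTER_CUBIC))
E
```

```text
(no output)
```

View pics/top0.png

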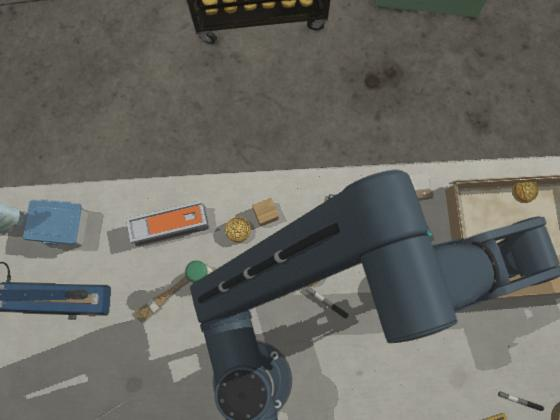

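View pics/side0.png

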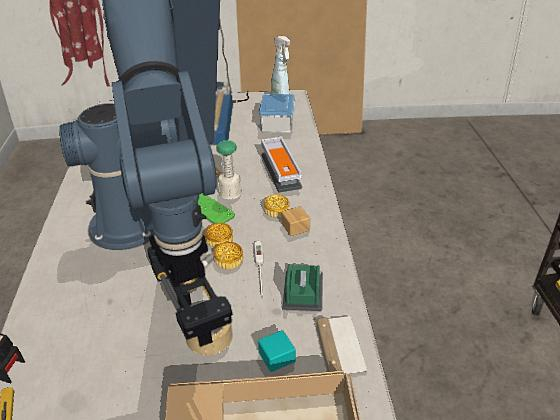

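```bash
sleep 1; ls pics
```

```text
side0.png
side0c.png
top0.png
top0c.png
```

View pics/top0c.png

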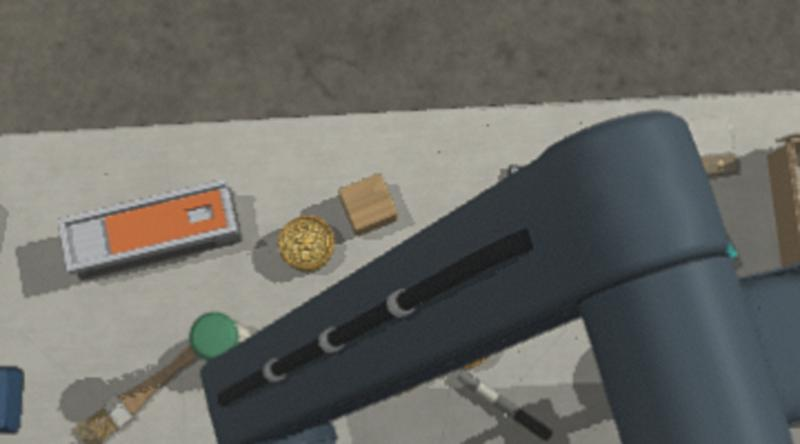

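View pics/side0c.png

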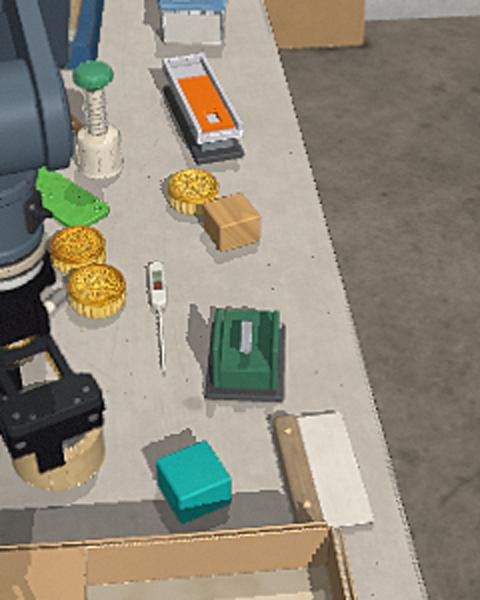

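```bash
cat >> h.py <<'E'
def load(c):
    o=np.load('%s.npz'%c); return {k:o[k] for k in o.files}
def cloud(o):
    K=o['camera_matrix'];D=o['distortion'];z=o['z_map']
    h,wd=z.shape
    u,v=np.meshgrid(np.arange(wd),np.arange(h))
    p=cv2.undistortPoints(np.stack([u,v],-1).reshape(-1,1,2).astype(float),np.array(K,float),np.array(D,float))[:,0]
    X=np.c_[p,np.ones(len(p))]*z.reshape(-1,1)
    W=(X-o['t'])@o['R']
    W[z.reshape(-1)<=0]=np.nan
    return W.reshape(h,wd,3)
E
python3 - <<'E'
from h import *
np.set_printoptions(precision=4,suppress=True)
t=load('top');s=load('side')
T=cloud(t);S=cloud(s)
# height maps -> rectified orthophotos 1mm/px from side for station region
def rect(W,col,fn,x0,x1,y0,y1,mm=1.5):
    pass
img=s['color'][:,:,::-1]
cv2.imwrite('pics/st.png',cv2.resize(img[250:320,270:340],(700,700),interpolation=cv2.INTER_CUBIC))
for n,px in [('stationtop',(305.5,284.5)),('head',(303,276)),('rest',(296,218)),('scraper',(345,345)),('teal',(276,345)),('cake',(275,204)),('probe',(258,262)),('plate',(287,165))]:
    print(n,w(s,px))
for n,px in [('plateeye',(191.3,217)),('mouth',(202.7,213.7)),('rest',(266,210)),('cake',(237,229))]:
    print(n,w(t,px))
E
```

```text
stationtop [ 0.4629 -0.3212  0.0391]
head [ 0.4572 -0.3189  0.0645]
rest [ 0.4659 -0.0782  0.0435]
scraper [ 0.5286 -0.4819  0.0114]
teal [ 0.3825 -0.4928  0.0441]
cake [0.4163 0.0124 0.0267]
probe [ 0.3583 -0.2018  0.0094]
plate [0.4641 0.1689 0.0533]
plateeye [0.4576 0.1477 0.0506]
mouth [0.4661 0.1156 0.0474]
rest [ 0.4668 -0.0641  0.0461]
cake [0.4198 0.0213 0.0309]
```

View pics/st.png

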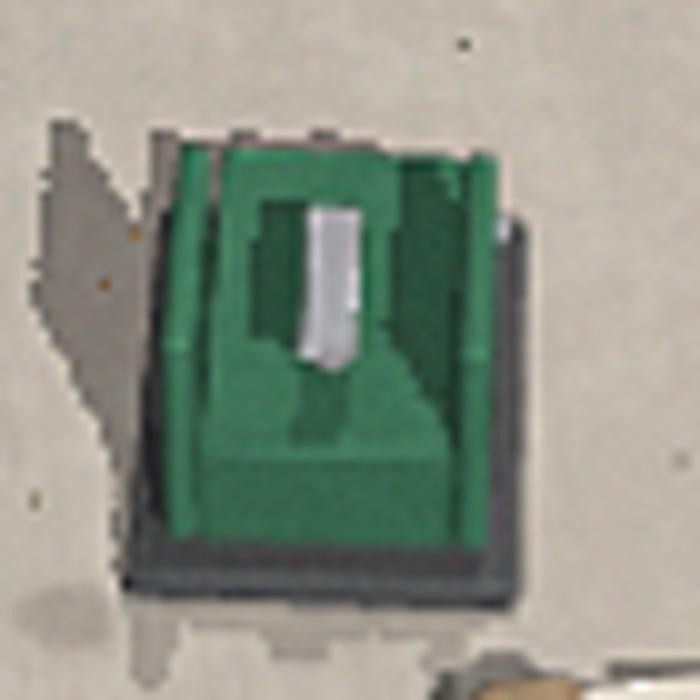

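```bash
cat >> h.py <<'E'
def maskworld(o,m,z):
    r,c=np.nonzero(m)
    K=np.array(o['camera_matrix'],float);D=np.array(o['distortion'],float)
    p=cv2.undistortPoints(np.stack([c,r],-1).reshape(-1,1,2).astype(float),K,D)[:,0]
    v=np.c_[p,np.ones(len(p))]@o['R']; C=-np.array(o['R']).T@o['t']
    return (C+v*((z-C[2])/v[:,2:3]))[:,:2]
def hsv(o): return cv2.cvtColor(o['color'],cv2.COLOR_RGB2HSV)
def rectfit(P):
    (c,s,a)=cv2.minAreaRect((P*1000).astype(np.float32)); return np.array(c),np.array(s),a
E
python3 - <<'E'
from h import *
np.set_printoptions(precision=1,suppress=True)
t=load('top');s=load('side');T=cloud(t);S=cloud(s)
for nm,o in (('top',t),('side',s)):
    W=cloud(o);H=hsv(o)
    m=(H[...,0]>3)&(H[...,0]<16)&(H[...,1]>200)&(H[...,2]>120)&(abs(W[...,2]-.053)<.02)&(W[...,0]>.3)
    n,l,st,_=cv2.connectedComponentsWithStats(m.astype(np.uint8)); k=1+np.argmax(st[1:,4]); m=l==k
    print(nm,'plate',m.sum(),*rectfit(maskworld(o,m,.056)))
    P=W[m]; print('z',np.nanmedian(P,0)*1000)
    # rest top: cells with z~45 near
    q=(abs(W[...,0]-.466)<.07)&(abs(W[...,1]+.07)<.07)&(abs(W[...,2]-.045)<.006)&(H[...,0]<20)
    print('rest',q.sum(),*rectfit(W[q][:,:2]),*rectfit(maskworld(o,q,.045)), np.nanmedian(W[q],0)*1000)
    q=(abs(W[...,0]-.418)<.06)&(abs(W[...,1]-.02)<.06)&(abs(W[...,2]-.030)<.01)&(H[...,0]>12)
    print('cake',q.sum(),cv2.minEnclosingCircle((W[q][:,:2]*1000).astype(np.float32)))
    q=(abs(W[...,0]-.46)<.12)&(abs(W[...,1]-.2)<.16)&(abs(W[...,2]-.062)<.0035)&~m
    print('rails',q.sum(),*rectfit(maskworld(o,q,.062)))
W=S;o=s;H=hsv(o)
q=(abs(W[...,0]-.46)<.07)&(abs(W[...,1]+.33)<.08)
for lo,hi,z in ((.07,.08,.073),(.06,.0685,.066),(.036,.044,.04),(.005,.014,.01)):
    k=q&(W[...,2]>lo)&(W[...,2]<hi)
    print('st',z,k.sum(),*rectfit(maskworld(o,k,z)),maskworld(o,k,z).mean(0)*1000)
E
```

```text
Traceback (most recent call last):
ValueError: attempt to get argmax of an empty sequence
```

```bash
cat > m.py <<'E'
from h import *
np.set_printoptions(precision=1,suppress=True)
t=load('top');s=load('side');T=cloud(t);S=cloud(s)
print(hsv(t)[222,170],T[222,170]*1000,hsv(s)[160,283],S[160,283]*1000)
for nm,o in (('top',t),('side',s)):
    W=cloud(o);H=hsv(o)
    m=(H[...,0]>3)&(H[...,0]<16)&(H[...,1]>180)&(H[...,2]>100)&(abs(W[...,2]-.053)<.02)&(W[...,0]>.3)
    n,l,st,_=cv2.connectedComponentsWithStats(m.astype(np.uint8)); k=1+np.argmax(st[1:,4]) if n>1 else 0; m=l==k
    print(nm,'plate',m.sum(),*rectfit(maskworld(o,m,.056)))
    P=W[m]; print('z',np.nanmedian(P,0)*1000)
    q=(abs(W[...,0]-.466)<.07)&(abs(W[...,1]+.07)<.07)&(abs(W[...,2]-.045)<.006)&(H[...,0]<20)
    print('rest',q.sum(),*rectfit(W[q][:,:2]),*rectfit(maskworld(o,q,.045)), np.nanmedian(W[q],0)*1000)
    q=(abs(W[...,0]-.418)<.06)&(abs(W[...,1]-.02)<.06)&(abs(W[...,2]-.030)<.01)&(H[...,0]>12)
    print('cake',q.sum(),cv2.minEnclosingCircle((W[q][:,:2]*1000).astype(np.float32)))
    q=(abs(W[...,0]-.46)<.12)&(abs(W[...,1]-.2)<.16)&(abs(W[...,2]-.062)<.0035)&~m
    print('rails',q.sum(),*rectfit(maskworld(o,q,.062)))
W=S;o=s;H=hsv(o)
q=(abs(W[...,0]-.46)<.07)&(abs(W[...,1]+.33)<.08)
for lo,hi,z in ((.07,.08,.073),(.06,.0685,.066),(.036,.044,.04),(.005,.014,.01)):
    k=q&(W[...,2]>lo)&(W[...,2]<hi)
    print('st',z,k.sum(),*rectfit(maskworld(o,k,z)),maskworld(o,k,z).mean(0)*1000)
E
python3 m.py
```

```text
[ 11 169 190] [444.6 206.7  59.5] [ 13 229 230] [454.3 195.9  55. ]
top plate 235200 [528.2 -96.8] [1871.5 1313.1] 86.45459747314453
z [ 454.  -102.4   -1.3]
rest 412 [465.8 -61.4] [60.3 60.2] 18.812240600585938 [465.3 -61.2] [59.9 59.8] 19.157032012939453 [465.2 -61.2  45.3]
cake 493 ((438.4654235839844, 17.66127586364746), 56.78850173950195)Traceback (most recent call last):
  File "m.py", line 16, in <module>
    print('rails',q.sum(),*rectfit(maskworld(o,q,.062)))
                                   ~~~~~~~~~^^^^^^^^^^
  File "h.py", line 39, in maskworld
    p=cv2.undistortPoints(np.stack([c,r],-1).reshape(-1,1,2).astype(float),K,D)[:,0]
      ~~~~~~~~~~~~~~~~~~~^^^^^^^^^^^^^^^^^^^^^^^^^^^^^^^^^^^^^^^^^^^^^^^^^^^^^^
cv2.error: OpenCV(4.12.0) /io/opencv/modules/calib3d/src/undistort.dispatch.cpp:347: error: (-215:Assertion failed) CV_IS_MAT(_src) && CV_IS_MAT(_dst) && (_src->rows == 1 || _src->cols == 1) && (_dst->rows == 1 || _dst->cols == 1) && _src->cols + _src->rows - 1 == _dst->rows + _dst->cols - 1 && (CV_MAT_TYPE(_src->type) == CV_32FC2 || CV_MAT_TYPE(_src->type) == CV_64FC2) && (CV_MAT_TYPE(_dst->type) == CV_32FC2 || CV_MAT_TYPE(_dst->type) == CV_64FC2) in function 'cvUndistortPointsInternal'
```

```bash
sed -i 's/H\[...,1\]>180/H[...,1]>140/;s/<.0035)&~m/<.005)\&~m\&(H[...,1]<80)/' m.py; python3 m.py
```

```text
[ 11 169 190] [444.6 206.7  59.5] [ 13 229 230] [454.3 195.9  55. ]
top plate 773 [452.1 196. ] [ 47.8 147.4] 10.533731460571289
z [450.1 202.2  57. ]
rest 412 [465.8 -61.4] [60.3 60.2] 18.812240600585938 [465.3 -61.2] [59.9 59.8] 19.157032012939453 [465.2 -61.2  45.3]
cake 493 ((438.4654235839844, 17.66127586364746), 56.78850173950195)
rails 497 [446.5 220.1] [ 72.7 218.7] 10.472881317138672
side plate 424 [452.3 191. ] [ 50.3 157. ] 10.739048957824707
z [450.4 191.7  55.5]
rest 327 [465.1 -64.2] [60.5 63.3] 17.671627044677734 [464.7 -68.4] [61.9 64.7] 19.626304626464844 [464.5 -67.2  44.2]
cake 347 ((420.6338195800781, 17.026208877563477), 38.79179763793945)
rails 262 [446.5 214.5] [ 71.7 227.3] 10.448128700256348
st 0.073 115 [ 455.9 -323.1] [68.  73.3] 82.26136779785156 [ 457.  -324.3]
st 0.066 106 [ 456.2 -326.4] [60.9 73. ] 81.45487976074219 [ 456.2 -330.7]
st 0.04 686 [ 456.  -306.7] [101.7  71.9] 84.0900650024414 [ 458.  -309.5]
st 0.01 419 [ 462.5 -332.2] [115.4 169.9] 6.799012660980225 [ 464.4 -344. ]
```

Request:
move_arm(rows=[26,34.5,0,0,0,0.0617,1,26,34.5,0,0,0,0.0617,1,26,34.5,0,0,0,0.0617,1,26,34.5,0,0,0,0.0617,1,26,34.5,0,0,0,0.0617,1,26,34.5,0,0,0,0.0617,1,26,34.5,0,0,0,0.0617,1,26,34.5,0,0,0,0.0617,1,10,43,0,0,0,0.0617,1,10,43,0,0,0,0.0617,1,10,43,0,0,0,0.0617,1,10,43,0,0,0,0.0617,1], grip_force=20)

```text
time: 2.5
position: [0.491, -0.1263, 0.2227]
tool_rot: [0.841, 0.54, 0.0, 0.0]
ft_force: [0.3, -0.4, -0.0]
grip_width: 0.0024
```

Request:
move_arm(rows=[10,43,-5,0,0,0.0617,1,10,43,-5,0,0,0.0617,1,10,43,-5,0,0,0.0617,1,-12.5,42,-5,0,0,0.0617,1,-12.5,42,-5,0,0,0.0617,1,-12.5,42,-5,0,0,0.0617,1,-12.5,42,-10,0,0,0.0617,1,-12.5,42,-10,0,0,0.0617,1,-12.5,42,-10,0,0,0.0617,1,-12.5,42,-10,0,0,0.0617,1,0,0,0,0,0,0,1])

```text
time: 3.6
position: [0.4306, 0.2991, 0.1515]
tool_rot: [0.636, 0.772, -0.0, -0.001]
ft_force: [0.9, -0.7, 0.2]
grip_width: 0.0003
```

```bash
cat > st.py <<'E'
from h import *
from scipy.spatial.transform import Rotation as Ro
np.set_printoptions(precision=3,suppress=True)
o=robot.get_obs(); R=Ro.from_quat(o['tool_rot']).as_matrix()
print('t',o['time'],'p',np.array(o['position'])*1000,'toolz',R[:,2],'tooly',R[:,1],'F',o['ft_force'],'w',o['grip_width'],'q',o['q'])
E
python3 - <<'E'
import st
from h import *
s=snap('side','side1.png');t=snap('top','top1.png')
a=s['color'][:,:,::-1];b=t['color'][:,:,::-1]
cv2.imwrite('pics/both1.png',np.hstack([cv2.resize(a[90:390,180:400],(440,600),interpolation=cv2.INTER_CUBIC),cv2.resize(b[150:390,60:200],(350,600),interpolation=cv2.INTER_CUBIC)]))
E
sed -i 's/~m&/~m\&/' m.py; python3 m.py
```

```text
t 3.6 p [430.618 299.058 151.521] toolz [-0.002  0.001 -1.   ] tooly [ 0.982  0.191 -0.002] F [ 0.866 -0.74   0.175] w 0.0003233247882434391 q [0.393 0.495 1.754 0.002 0.894 0.199]
[ 11 173 162] [444.  206.1  62.4] [ 13 230 220] [454.4 197.6  53.9]
top plate 776 [452.1 196.3] [ 47.8 148. ] 10.533731460571289
z [449.8 202.   57. ]
rest 406 [460.2 -45.1] [61.8 94. ] 19.72210693359375 [459.3 -45.3] [61.  93.8] 20.593658447265625 [464.9 -60.9  45.5]
cake 494 ((434.1118469238281, 4.802407264709473), 56.20458221435547)
rails 409 [447.4 215.7] [ 72.6 211. ] 10.472881317138672
side plate 422 [452.3 191. ] [ 50.3 157. ] 10.739048957824707
z [450.4 190.7  55.6]
rest 332 [464.8 -64.8] [61.  64.2] 19.667150497436523 [464.4 -69.2] [62.9 66.2] 19.377147674560547 [464.7 -67.4  44.1]
cake 352 ((420.36181640625, 17.67497444152832), 37.90917205810547)
rails 253 [446.6 214.9] [ 71.5 226.5] 10.448129653930664
st 0.073 123 [ 456.4 -322. ] [65.  73.3] 81.5221176147461 [ 456.2 -323.4]
st 0.066 114 [ 454.8 -331.7] [56.1 74.2] 81.3558578491211 [ 454.7 -332.9]
st 0.04 703 [ 456.  -306.7] [101.7  71.9] 84.09866333007812 [ 458.  -310.5]
st 0.01 429 [ 463.6 -330.3] [158.  140.6] 86.94239044189453 [ 463.8 -344.6]
```

View pics/top1.png

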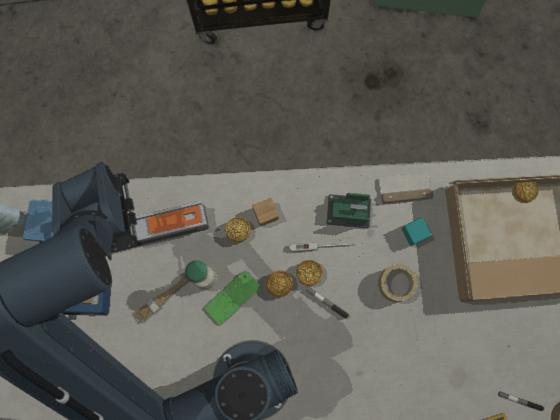

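View pics/both1.png

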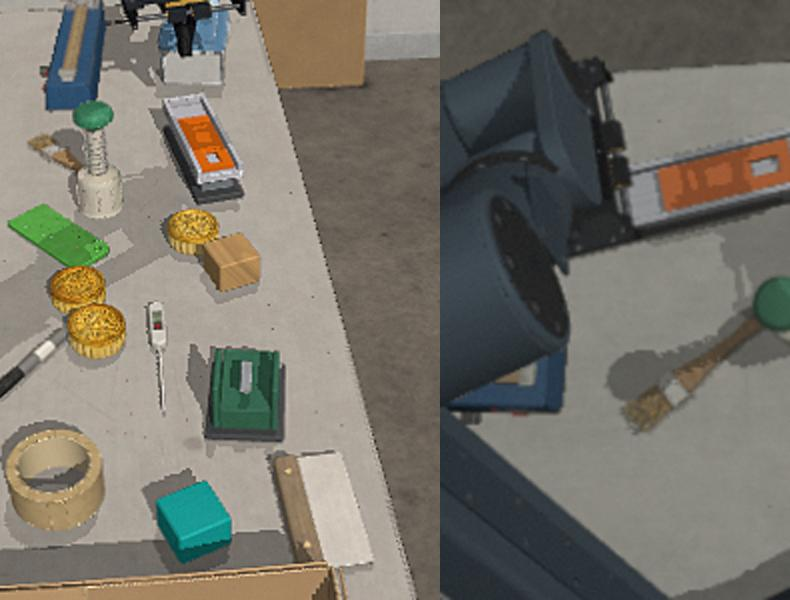

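```bash
python3 - <<'E'
from h import *
np.set_printoptions(precision=1,suppress=True)
o=np.load('side.npz')
s=load('side');S=cloud(s)*1000
for px in [(277,100),(290,100),(277,120),(290,128),(228,147),(282,40)]: print(px,S[px[1],px[0]])
t=load('top');T=cloud(t)*1000
for px in [(30,205),(40,235),(197,271),(350,212),(350,198)]: print(px,T[px[1],px[0]])
c=t['color'][185:240,315:380,::-1]
cv2.imwrite('pics/jt.png',cv2.resize(c,None,fx=11,fy=11,interpolation=cv2.INTER_CUBIC))
E
```

```text
(277, 100) [446.2 292.6 209.5]
(290, 100) [509.8 560.4  79.4]
(277, 120) [456.2 473.6  46.9]
(290, 128) [501.1 472.4  13.5]
(228, 147) [295.9  98.5 167.6]
(282, 40) [491.7 658.5 269.3]
(30, 205) [512.7 611.5  80.1]
(40, 235) [424.5 579.   74.9]
(197, 271) [288.9 115.  171.9]
(350, 212) [ 449.  -302.4   37.5]
(350, 198) [ 490.2 -306.1   37.1]
```

View pics/jt.png

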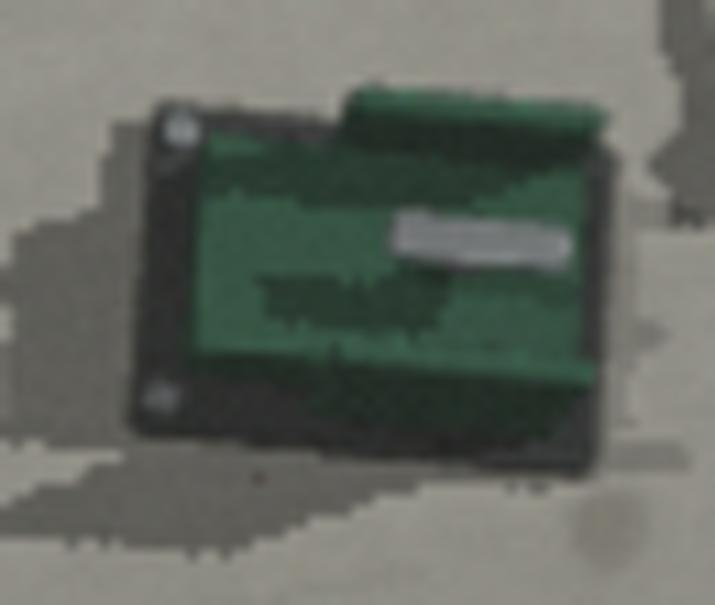

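Request:
move_arm(rows=[0,0,-20,0,0,0,1,0,0,-25,0,0,0,1,0,0,-20,0,0,0,1,0,0,0,0,0,0,1,0,0,0,0,0,0,1])

```text
time: 4.2
position: [0.4341, 0.294, 0.088]
tool_rot: [0.639, 0.769, 0.0, 0.0]
ft_force: [-0.2, 0.1, 0.8]
grip_width: 0.0014
```

```bash
python3 st.py; python3 - <<'E'
from h import *
np.set_printoptions(precision=1,suppress=True)
t=load('top')
f=lambda U,V:((U+.5)/11-.5+315,(V+.5)/11-.5+185)
def P(L,z): return np.array([w(t,f(*p),plane=z)[:2]*1000 for p in L])
for n,L,z in (('head',[(392,210),(570,228),(568,268),(392,255)],.066),('foot',[(150,105),(615,150),(600,470),(132,432)],.010),('ped',[(200,140),(193,352)],.040),('pedx30',[(582,170),(580,358)],.04)):
    A=P(L,z);print(n,A.ravel(),A.mean(0))
    if len(A)==4:
        e=(A[1]-A[0]+A[2]-A[3])/2;print('   len',np.hypot(*e),np.hypot(*(A[3]-A[0])),'ang',np.degrees(np.arctan2(e[1],e[0])))
print('head px of nets?')
E
```

```text
t 4.2 p [434.126 294.03   87.953] toolz [ 0. -0. -1.] tooly [0.983 0.182 0.   ] F [-0.176  0.104  0.813] w 0.0013566266619415188 q [ 0.382  0.6    1.8   -0.     0.741  0.199]
head [ 466.6 -301.   459.3 -346.   448.9 -344.5  454.9 -299.9] [ 457.4 -322.9]
   len 45.31351905950516 11.795485146865595 ang -98.46135815972934
foot [ 512.5 -247.1  493.  -369.9  406.9 -357.6  424.3 -235.6] [ 459.2 -302.6]
   len 123.80076128223358 88.97145096097378 ang -98.5561901269272
ped [ 494.5 -256.4  438.3 -250.1] [ 466.4 -253.2]
pedx30 [ 480.7 -355.2  430.8 -349.9] [ 455.8 -352.6]
head px of nets?
```

Request:
move_arm(rows=[0,0,-20,0,0,0,1,-0.5,0,-10,0,0,0,1,-0.5,0,-5,0,0,0,1,0,0,0,0,0,0,1,1.8,-10,0,0,0,0,1,1.3,-7,0,0,0,0,1,1.3,-7,0,0,0,0,1,1.3,-7,0,0,0,0,1,1.3,-7,0,0,0,0,1,1.3,-7,0,0,0,0,1])

```text
time: 5.2
position: [0.4408, 0.2495, 0.0527]
tool_rot: [0.639, 0.769, 0.0, 0.0]
ft_force: [0.2, 1.8, 1.9]
grip_width: 0.0005
```

Request:
move_arm(rows=[1.3,-7,0,0,0,0,1,1.3,-7,0,0,0,0,1,1.1,-6,0,0,0,0,1,0.9,-5,0,0,0,0,1,0,0,0,0,0,0,1])

```text
time: 5.7
position: [0.4451, 0.2242, 0.0524]
tool_rot: [0.639, 0.769, -0.0, -0.0]
ft_force: [0.1, 0.6, 0.1]
grip_width: 0.0004
```

```bash
python3 - <<'E'
import st
from h import *
s=snap('side','side2.png');t=snap('top','top2.png')
a=s['color'][:,:,::-1];b=t['color'][:,:,::-1]
cv2.imwrite('pics/both2.png',np.hstack([cv2.resize(a[90:290,200:345],(435,600),interpolation=cv2.INTER_CUBIC),cv2.resize(b[170:290,110:180+10],(350,600),interpolation=cv2.INTER_CUBIC)]))
E
python3 m.py | grep -v st
```

```text
t 5.7 p [445.126 224.23   52.418] toolz [-0.    -0.001 -1.   ] tooly [ 0.983  0.184 -0.001] F [0.068 0.57  0.067] w 0.00039903014870677626 q [ 0.242  0.646  1.882 -0.001  0.614  0.058]
[90  6 40] [425.8 188.7 143.5] [ 13 237 182] [454.2 194.1  56.1]
top plate 713 [462.5 135.8] [ 49.1 140.2] 10.051942825317383
z [461.1 139.3  57.2]
cake 495 ((436.1061096191406, 5.275015830993652), 57.076683044433594)
rails 192 [450.1 200.2] [ 71.1 176.3] 11.102371215820312
side plate 464 [461.  134.9] [ 52.6 159.4] 9.335556983947754
z [460.2 132.9  55.6]
cake 357 ((431.95111083984375, 6.268688201904297), 52.50116729736328)
rails 208 [448.  207.9] [ 71.6 214.1] 10.606252670288086
```

View pics/both2.png

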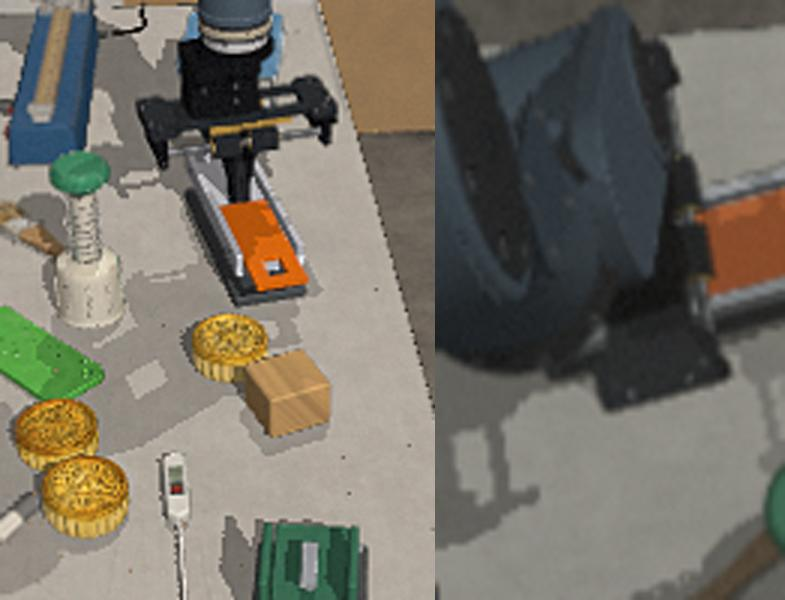

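Request:
move_arm(rows=[0,3,10,0,0,0,1,0,0,30,0,0,0,1,0,0,30,0,0,0,0,5.4,-27.3,0,0,0,0,0,10,-45,0,0,0,0,0,10,-45,0,0,0,0,0,0,-20,0,0,0,0,0,0,0,0,0,0,0,0,0,0,0,0,0,0,0])

```text
time: 6.7
position: [0.4704, 0.091, 0.123]
tool_rot: [0.639, 0.769, 0.0, -0.0]
ft_force: [-1.0, -0.7, -0.3]
grip_width: 0.0484
```

```bash
python3 - <<'E'
import st
from h import *
s=snap('side','side3.png');t=snap('top','top3.png')
a=s['color'][:,:,::-1];b=t['color'][:,:,::-1]
cv2.imwrite('pics/both3.png',np.hstack([cv2.resize(a[90:290,200:345],(435,600),interpolation=cv2.INTER_CUBIC),cv2.resize(b[170:290,140:210],(350,600),interpolation=cv2.INTER_CUBIC)]))
E
python3 m.py | grep -v st
```

```text
t 6.7 p [470.412  91.002 122.953] toolz [ 0.  0. -1.] tooly [0.983 0.183 0.   ] F [-1.016 -0.731 -0.33 ] w 0.04840671843468344 q [-0.043  0.496  1.888  0.001  0.758 -0.228]
[104  53  82] [270.1  39.5 837.9] [170  43  53] [444.9  68.7 133.9]
top plate 2 [494.2  73. ] [2.9 0. ] 178.422119140625
z [494.2  73.   56.1]
cake 499 ((443.9360656738281, 18.728181838989258), 58.551490783691406)Traceback (most recent call last):
  File "m.py", line 16, in <module>
    print('rails',q.sum(),*rectfit(maskworld(o,q,.062)))
                                   ~~~~~~~~~^^^^^^^^^^
  File "h.py", line 39, in maskworld
    p=cv2.undistortPoints(np.stack([c,r],-1).reshape(-1,1,2).astype(float),K,D)[:,0]
      ~~~~~~~~~~~~~~~~~~~^^^^^^^^^^^^^^^^^^^^^^^^^^^^^^^^^^^^^^^^^^^^^^^^^^^^^^
cv2.error: OpenCV(4.12.0) /io/opencv/modules/calib3d/src/undistort.dispatch.cpp:347: error: (-215:Assertion failed) CV_IS_MAT(_src) && CV_IS_MAT(_dst) && (_src->rows == 1 || _src->cols == 1) && (_dst->rows == 1 || _dst->cols == 1) && _src->cols + _src->rows - 1 == _dst->rows + _dst->cols - 1 && (CV_MAT_TYPE(_src->type) == CV_32FC2 || CV_MAT_TYPE(_src->type) == CV_64FC2) && (CV_MAT_TYPE(_dst->type) == CV_32FC2 || CV_MAT_TYPE(_dst->type) == CV_64FC2) in function 'cvUndistortPointsInternal'
```

View pics/both3.png

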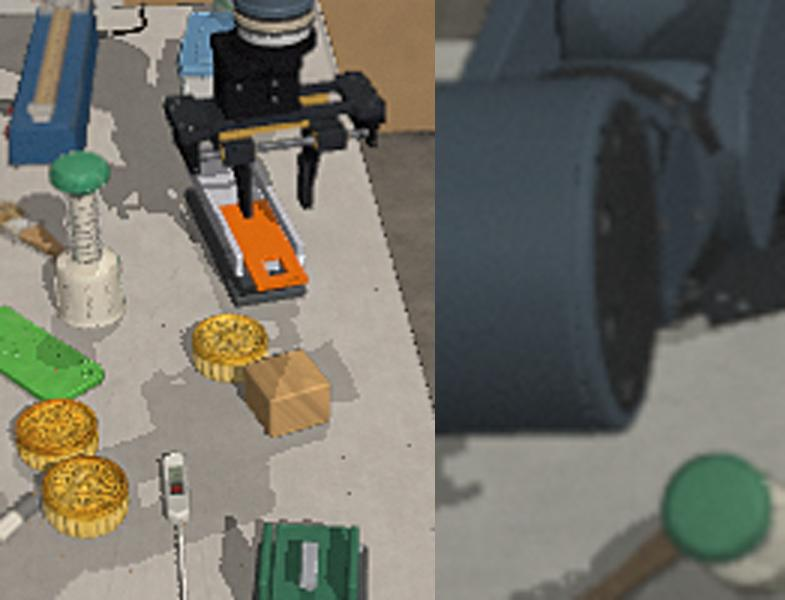

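Request:
move_arm(rows=[0,-0.5,0,0,0,0,0,0,0,0,0,0,0,0,0,0,0,0,0,0,0,0,0,0,0,0,0,0,0,0,0,0,0,0,0])

```text
time: 7.3
position: [0.4705, 0.0904, 0.1225]
tool_rot: [0.638, 0.77, -0.0, -0.0]
ft_force: [-0.4, 0.8, 0.2]
grip_width: 0.0864
```

Request:
move_arm(rows=[0,0,-35,0,0,0,0,0,0,-30,0,0,0,0,0,0,-15,0,0,0,0,0,0,-6,0,0,0,0,0,0,0,0,0,0,0])

```text
time: 7.8
position: [0.4702, 0.0902, 0.0359]
tool_rot: [0.639, 0.769, -0.0, -0.001]
ft_force: [0.3, -0.7, 0.5]
grip_width: 0.0871
```

```bash
python3 - <<'E'
import st
from h import *
s=snap('side','side4.png')
a=s['color'][:,:,::-1]
cv2.imwrite('pics/s4.png',cv2.resize(a[110:210,240:345],None,fx=6,fy=6,interpolation=cv2.INTER_CUBIC))
E
```

```text
t 7.8 p [470.193  90.22   35.939] toolz [-0.002  0.    -1.   ] tooly [ 0.983  0.184 -0.001] F [ 0.278 -0.712  0.488] w 0.08708185386495557 q [-0.044  0.667  1.937 -0.     0.539 -0.23 ]
```

View pics/s4.png

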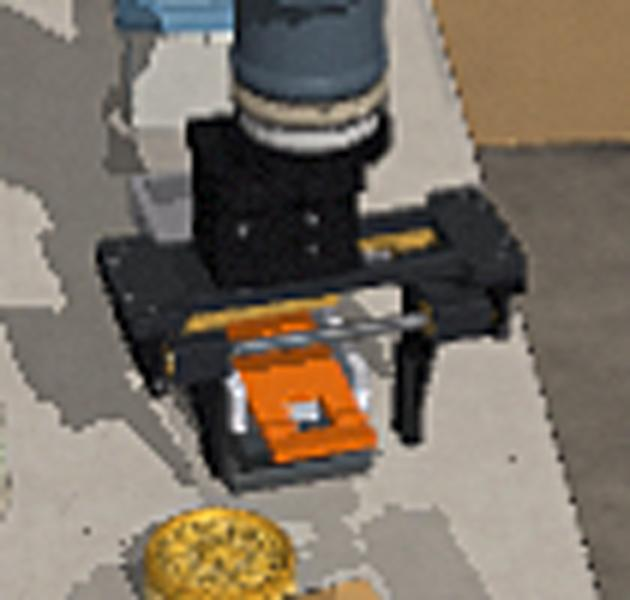

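Request:
move_arm(rows=[0,0,0,0,0,0,1,0,0,0,0,0,0,1,0,0,0,0,0,0,1,0,0,0,0,0,0,1,0,0,0,0,0,0,1,0,0,0,0,0,0,1,0,0,0,0,0,0,1,0,0,0,0,0,0,1], grip_force=35)

```text
time: 8.65
position: [0.4706, 0.0903, 0.0367]
tool_rot: [0.639, 0.77, 0.0, 0.0]
ft_force: [0.3, -0.7, 2.2]
grip_width: 0.0493
```

Request:
move_arm(rows=[0,0,5,0,0,0,1,0,0,15,0,0,0,1,0,0,20,0,0,0,1,0,0,20,0,0,0,1,0,0,0,0,0,0,1,0,0,0,0,0,0,1])

```text
time: 9.25
position: [0.4705, 0.0903, 0.0966]
tool_rot: [0.639, 0.77, 0.0, 0.0]
ft_force: [0.4, -0.8, -0.9]
grip_width: 0.0496
```

```bash
python3 - <<'E'
import st
from h import *
s=snap('side','side5.png')
a=s['color'][:,:,::-1]
cv2.imwrite('pics/s5.png',cv2.resize(a[80:240,230:350],None,fx=4,fy=4,interpolation=cv2.INTER_CUBIC))
E
```

```text
t 9.25 p [470.472  90.276  96.558] toolz [ 0.001 -0.    -1.   ] tooly [0.983 0.184 0.001] F [ 0.431 -0.762 -0.86 ] w 0.04956242131789616 q [-0.044  0.545  1.907 -0.     0.688 -0.23 ]
```

View pics/s5.png

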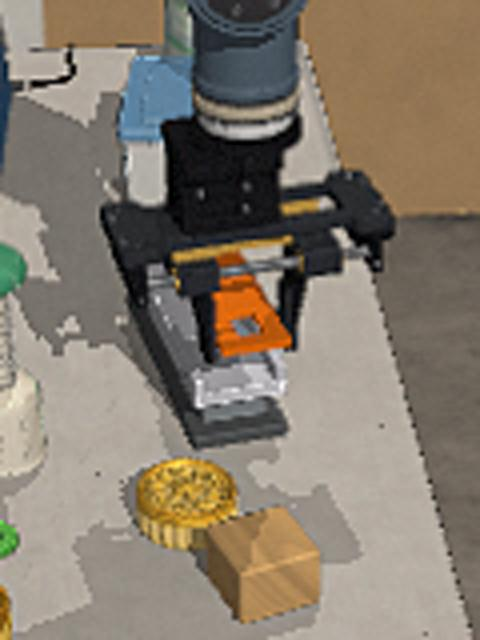

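Request:
move_arm(rows=[0,0,20,0,0,0,1,-5.4,-16.9,10,0,0,-0.1422,1,-5.4,-16.9,0,0,0,-0.1422,1,-5.4,-16.9,0,0,0,-0.1422,1,-5.4,-16.9,0,0,0,-0.1422,1,-5.4,-16.9,0,0,0,-0.1422,1,-5.4,-16.9,0,0,0,-0.1422,1,-5.4,-16.9,0,0,0,-0.1422,1,-5.4,-16.9,0,0,0,-0.1422,1,-5.4,-16.9,0,0,0,-0.1422,1,-5.4,-16.9,0,0,0,-0.1422,1])

```text
time: 10.4
position: [0.4153, -0.079, 0.1254]
tool_rot: [0.987, 0.163, -0.001, -0.001]
ft_force: [0.2, 0.9, -1.9]
grip_width: 0.0492
```

Request:
move_arm(rows=[0,0,-20,0,0,0,1,0,0,-20,0,0,0,1,0,0,0,0,0,0,1,0,0,0,0,0,0,1])

```text
time: 10.8
position: [0.4157, -0.0784, 0.0858]
tool_rot: [0.986, 0.166, -0.001, -0.001]
ft_force: [-0.7, -0.5, -1.1]
grip_width: 0.0492
```

```bash
python3 - <<'E'
import st
from h import *
s=snap('side','side6.png');t=snap('top','top6.png')
a=s['color'][:,:,::-1];b=t['color'][:,:,::-1]
cv2.imwrite('pics/both6.png',np.hstack([cv2.resize(a[150:300,220:340],(480,600),interpolation=cv2.INTER_CUBIC),cv2.resize(b[160:260,220:270],(300,600),interpolation=cv2.INTER_CUBIC)]))
for nm,o in (('top',t),('side',s)):
    H=hsv(o);W=cloud(o)
    m=(H[...,0]>3)&(H[...,0]<16)&(H[...,1]>185)&(H[...,2]>60)&(abs(W[...,0]-.45)<.2)&(abs(W[...,1]+.05)<.12)&(W[...,2]>.06)
    P=W[m]; print(nm,m.sum())
    A=np.c_[P[:,:2],np.ones(len(P))]; 
    if len(P)>20: print('plane',np.linalg.lstsq(A,P[:,2],rcond=None)[0],P.mean(0))
E
```

```text
t 10.8 p [415.727 -78.364  85.813] toolz [-0.003  0.001 -1.   ] tooly [ 0.328 -0.945 -0.002] F [-0.661 -0.546 -1.127] w 0.04916957653597052 q [-0.452  0.525  2.049  0.     0.57   0.785]
top 0
side 341
plane [ 0.058 -0.231  0.061] [ 0.475 -0.068  0.105]
```

View pics/both6.png

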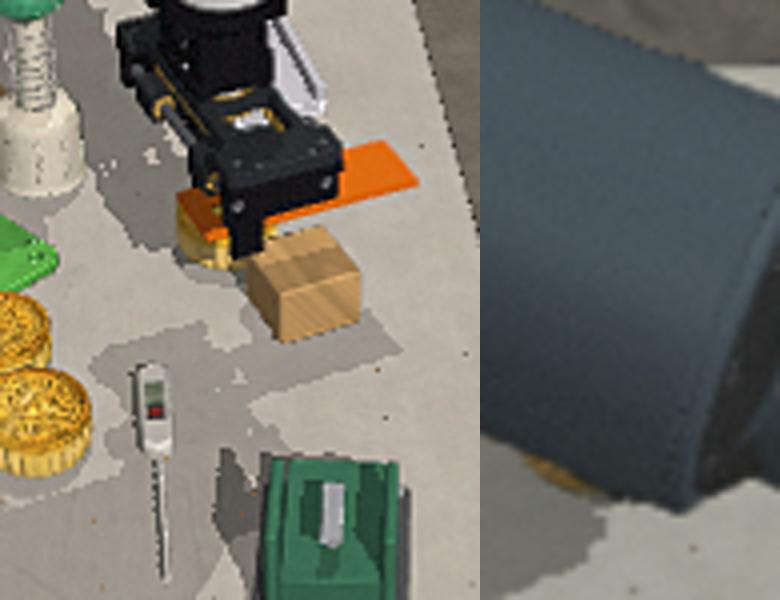

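Request:
move_arm(rows=[0,-0.4,-20,0,0,0,1,0.3,0,-18,0,0,0,1,0,0,-8,0,0,0,1,0,0,-4,0,0,0,1,0,0,0,0,0,0,1,0,0,0,0,0,0,1])

```text
time: 11.5
position: [0.4172, -0.0792, 0.0371]
tool_rot: [0.986, 0.166, 0.0, 0.0]
ft_force: [0.6, 0.2, -0.3]
grip_width: 0.0497
```

Request:
move_arm(rows=[0,0,-2,0,0,0,1,0,0,-2,0,0,0,1,0,0,0,0,0,0,1])

```text
time: 11.8
position: [0.4169, -0.0791, 0.0326]
tool_rot: [0.986, 0.166, 0.0, 0.0]
ft_force: [-0.1, -0.5, -1.1]
grip_width: 0.0494
```

```bash
python3 - <<'E'
import st
from h import *
s=snap('side','side7.png')
a=s['color'][:,:,::-1]
cv2.imwrite('pics/s7.png',cv2.resize(a[160:280,220:340],None,fx=5,fy=5,interpolation=cv2.INTER_CUBIC))
E
```

```text
t 11.8 p [416.863 -79.149  32.584] toolz [ 0. -0. -1.] tooly [ 0.328 -0.945  0.   ] F [-0.066 -0.517 -1.12 ] w 0.04943686766571448 q [-0.452  0.65   2.076  0.     0.416  0.784]
```

View pics/s7.png

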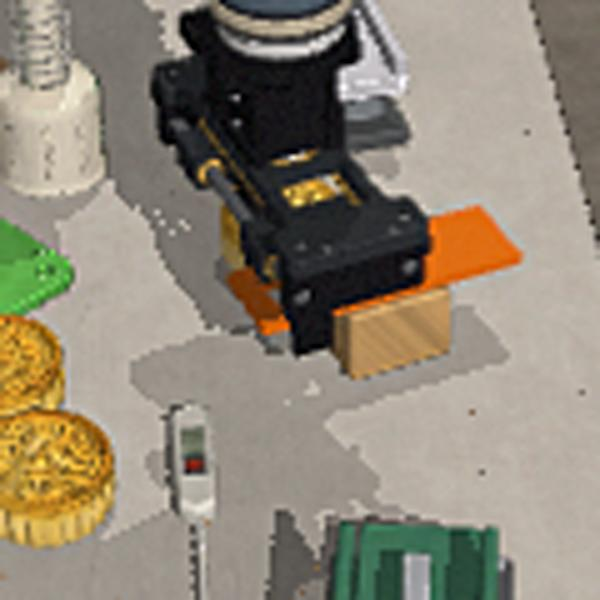

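Request:
move_arm(rows=[0,0,-1,0,0,0,1,0,0,0,0,0,0,1])

```text
time: 12.05
position: [0.4169, -0.0792, 0.0317]
tool_rot: [0.986, 0.166, 0.0, 0.0]
ft_force: [-0.2, -0.4, 2.1]
grip_width: 0.0494
```

Request:
move_arm(rows=[0,0,-1,0,0,0,1,0,0,0,0,0,0,1])

```text
time: 12.25
position: [0.4168, -0.0792, 0.031]
tool_rot: [0.986, 0.166, 0.0, 0.0]
ft_force: [-0.8, -0.5, 9.1]
grip_width: 0.0492
```

Request:
move_arm(rows=[0,0,0.5,0,0,0,0.25,0,0,0,0,0,0,0.25,0,0,0,0,0,0,0.25,0,0,0,0,0,0,0.25,0,0,0,0,0,0,0.25])

```text
time: 12.75
position: [0.4168, -0.0791, 0.0309]
tool_rot: [0.986, 0.166, -0.0, -0.0]
ft_force: [0.5, 0.2, -0.1]
grip_width: 0.0645
```

Request:
move_arm(rows=[0,0,10,0,0,0,0.25,0,0,30,0,0,0,0.25,0,0,40,0,0,0,0.25,25,8.6,0,0,0,0,0.1,35,12,0,0,0,0,0,35,12,0,0,0,0,0,6,2,0,0,0,0,0,0,0,0,0,0,0,0])

```text
time: 13.55
position: [0.5185, -0.0441, 0.1115]
tool_rot: [0.986, 0.167, 0.0, 0.0]
ft_force: [-0.3, 0.1, -0.3]
grip_width: 0.086
```

```bash
python3 - <<'E'
import st
from h import *
s=snap('side','side8.png');t=snap('top','top8.png')
a=s['color'][:,:,::-1];b=t['color'][:,:,::-1]
cv2.imwrite('pics/both8.png',np.hstack([cv2.resize(a[150:270,240:340],(500,600),interpolation=cv2.INTER_CUBIC),cv2.resize(b[160:260,235:285],(300,600),interpolation=cv2.INTER_CUBIC)]))
for nm,o in (('top',t),('side',s)):
    H=hsv(o);W=cloud(o)
    m=(H[...,0]>3)&(H[...,0]<16)&(H[...,1]>185)&(H[...,2]>60)&(abs(W[...,0]-.45)<.2)&(abs(W[...,1]+.05)<.12)&(abs(W[...,2]-.051)<.015)
    print(nm,m.sum())
    if m.sum()>20: print(*rectfit(maskworld(o,m,.051)), np.median(W[m],0))
E
```

```text
t 13.55 p [518.538 -44.131 111.485] toolz [ 0.001 -0.    -1.   ] tooly [ 0.33  -0.944  0.001] F [-0.268  0.087 -0.32 ] w 0.08604383709104148 q [-0.3    0.556  1.796 -0.     0.789  0.935]
top 0
side 692
[463.398 -67.177] [150.169  56.572] 18.661312103271484 [ 0.464 -0.066  0.05 ]
```

View pics/both8.png

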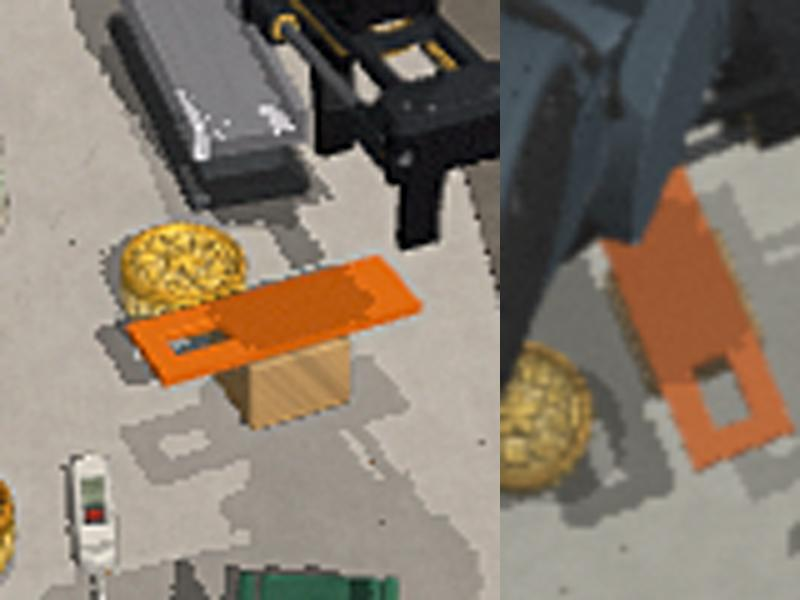

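Request:
move_arm(rows=[-1,-0.6,-35,0,0,0,0,0,0,-30,0,0,0,0,0,0,-15,0,0,0,0,0,0,0,0,0,0,1,0,0,0,0,0,0,1,0,0,0,0,0,0,1,0,0,0,0,0,0,1,0,0,0,0,0,0,1,0,0,0,0,0,0,1,0,0,0,0,0,0,1,0,0,0,0,0,0,1], grip_force=40)

```text
time: 14.75
position: [0.5172, -0.0452, 0.0315]
tool_rot: [0.986, 0.166, 0.0, 0.0]
ft_force: [1.2, 0.1, 4.5]
grip_width: 0.0488
```

Request:
move_arm(rows=[0,0,5,0,0,0,1,0,0,15,0,0,0,1,0,0,30,0,0,0,1,0,0,40,0,0,0,1,0,0,0,0,0,0,1,0,0,0,0,0,0,1])

```text
time: 15.35
position: [0.517, -0.0451, 0.1217]
tool_rot: [0.986, 0.166, 0.001, 0.0]
ft_force: [0.3, -0.2, -1.0]
grip_width: 0.0497
```

```bash
python3 - <<'E'
import st
from h import *
s=snap('side','side9.png');t=snap('top','top9.png')
a=s['color'][:,:,::-1];b=t['color'][:,:,::-1]
cv2.imwrite('pics/both9.png',np.hstack([cv2.resize(a[110:260,240:365],(500,600),interpolation=cv2.INTER_CUBIC),cv2.resize(b[160:260,235:285],(300,600),interpolation=cv2.INTER_CUBIC)]))
E
```

```text
t 15.35 p [517.022 -45.146 121.75 ] toolz [ 0.002 -0.    -1.   ] tooly [ 0.328 -0.945  0.001] F [ 0.273 -0.219 -1.009] w 0.04973491012620041 q [-0.303  0.537  1.793  0.     0.81   0.934]
```

View pics/both9.png

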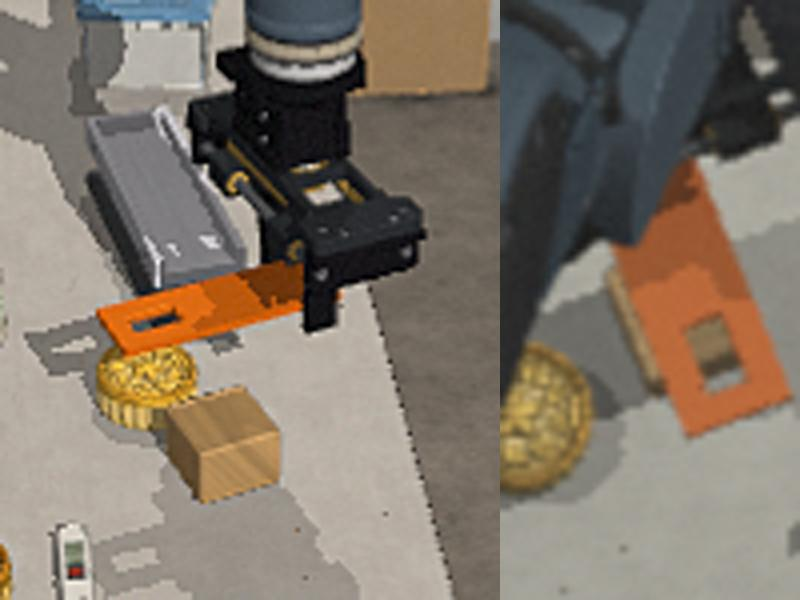

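```bash
python3 - <<'E'
from h import *
np.set_printoptions(precision=1,suppress=True)
t=load('top');H=hsv(t)
m=((H[...,0]>3)&(H[...,0]<14)&(H[...,1]>150)&(H[...,2]>50)).astype(np.uint8)
sub=np.zeros_like(m);sub[180:235,252:286]=m[180:235,252:286];m=sub
n,l,st,_=cv2.connectedComponentsWithStats(m);k=1+np.argmax(st[1:,4]);m=(l==k).astype(np.uint8)
cs,h=cv2.findContours(m,cv2.RETR_CCOMP,cv2.CHAIN_APPROX_NONE)
hol=np.zeros_like(m)
for i,c in enumerate(cs):
    if h[0,i,3]>=0 and len(c)>10: cv2.drawContours(hol,[c],-1,1,-1); hol[m>0]=0
z=.1217+.0135+.006
print(m.sum(),hol.sum(),maskworld(t,hol>0,z).mean(0)*1000,rectfit(maskworld(t,hol>0,z)))
P=maskworld(t,m>0,z)*1000
u=np.array([-.946,-.326]);print('max along slotted dir',np.sort(P@u)[-12:], 'tcp',np.array([517.,-45.1])@u)
v=np.array([.326,-.946]);q=P[(P@u)>np.max(P@u)-70]@v;print('lat',q.min(),q.max(),'tcp',np.array([517.,-45.1])@v)
E
```

```text
582 84 [419.2 -77.1] (array([419.7, -77.3]), array([32.4, 18.3]), 15.122708320617676)
max along slotted dir [-345.  -345.  -344.6 -344.5 -344.5 -344.1 -344.1 -344.  -343.6 -343.6
 -343.5 -342.5] tcp -474.3794
lat 183.7735283097275 233.46023977539937 tcp 211.2066
```

```bash
cat > plan.py <<'E'
import numpy as np, heapq
obs=[(-23,23,62,66),(-4,4,40,62),(-70,30,0,40)]
def samp(x0,x1,z0,z1,s=2.):
    xs=np.arange(x0,x1+.01,s);zs=np.arange(z0,z1+.01,s)
    return np.r_[[(x,z0) for x in xs],[(x,z1) for x in xs],[(x0,z) for z in zs],[(x1,z) for z in zs]]
pl=[(16,30,-3,3),(-120,-16,-3,3)]
rails=[(-120,30,-3,3)]  # versus pedestal only
def sd(P,r):
    cx,cz=(r[0]+r[1])/2,(r[2]+r[3])/2;hx,hz=(r[1]-r[0])/2,(r[3]-r[2])/2
    d=np.abs(P-[cx,cz])-[hx,hz]
    return np.linalg.norm(np.maximum(d,0),axis=1)+np.minimum(d.max(1),0)
PS=[samp(*p) for p in pl]; OS=[samp(*o) for o in obs[:2]]+[np.array([(-70,40),(30,40.)])]
# fingers/gripper body in plate frame rel. eye: fingers x -111..-92.5 z -17..54 ; body x -139..-64 z>=54
FG=np.r_[samp(-111.5,-92.5,-16.5,54),samp(-140,-64,54,150,5.)]
TOP=[(-36,30,0,73),(-70,30,0,40),(-82,42,0,10)]
def clr(X,Z,th):
    c,s=np.cos(th),np.sin(th)
    R=np.array([[c,s],[-s,c]]) # slotted (+x) down
    m=1e9
    for P in PS:
        W=P@R.T+[X,Z]
        for o in obs: m=min(m,sd(W,o).min())
    for O in OS:
        L=(O-[X,Z])@R
        for p in pl: m=min(m,sd(L,p).min())
    W=FG@R.T+[X,Z]
    for o in TOP: m=min(m,sd(W,o).min()/1.5)
    return m
if __name__=='__main__':
    Xs=np.arange(-24,50,2.);Zs=np.arange(43,121,2.);Ts=np.radians(np.arange(0,49,3.))
    C=np.array([[[clr(x,z,t) for t in Ts] for z in Zs] for x in Xs])
    np.save('C.npy',C)
    # goal: on pedestal X=-10,Z=45 (2mm above) th 0
    g=(int((-10+24)/2),1,0); print('goal clr',C[g])
    D=np.full(C.shape,np.inf);prev={};src=None
    pq=[(0,g)];D[g]=0
    while pq:
        d,n=heapq.heappop(pq)
        if d>D[n]:continue
        if Zs[n[1]]>112 and C[n]>8: src=n;break
        for dx in(-1,0,1):
            for dz in(-1,0,1):
                for dt in(-1,0,1):
                    q=(n[0]+dx,n[1]+dz,n[2]+dt)
                    if min(q)<0 or any(q[i]>=C.shape[i] for i in range(3)):continue
                    c=C[q]
                    if c<0.8: continue
                    nd=d+(abs(dx)+abs(dz)+abs(dt)*1.)*(1+60/(c*c))
                    if nd<D[q]: D[q]=nd;prev[q]=n;heapq.heappush(pq,(nd,q))
    n=src
    while n is not None:
        print(Xs[n[0]],Zs[n[1]],round(np.degrees(Ts[n[2]])),round(C[n],1)); n=prev.get(n) if n!=g else None
E
python3 plan.py
```

```text
goal clr 2.0
```

```bash
sed -i 's/np.arange(-24,50,2.)/np.arange(-24,50,1.)/;s/np.arange(43,121,2.)/np.arange(43,111,1.)/;s/np.arange(0,49,3.)/np.arange(0,49,2.)/;s/int((-10+24)\/2),1,0/14,2,0/;s/>112/>105/;s/c<0.8/c<0.4/' plan.py; time python3 plan.py
```

```text
goal clr 2.0
22.0 106.0 34 29.6
22.0 105.0 34 28.8
22.0 104.0 34 27.9
22.0 103.0 34 27.1
22.0 102.0 34 26.3
22.0 101.0 34 25.5
22.0 100.0 34 24.6
22.0 99.0 34 23.8
22.0 98.0 34 23.0
22.0 97.0 34 22.1
22.0 96.0 34 21.3
22.0 95.0 34 20.5
22.0 94.0 34 19.7
22.0 93.0 34 18.8
22.0 92.0 34 18.0
22.0 91.0 34 17.2
22.0 90.0 34 16.4
22.0 89.0 34 15.7
22.0 88.0 34 15.0
22.0 87.0 34 14.3
22.0 86.0 34 13.6
22.0 85.0 34 13.0
22.0 84.0 34 12.5
22.0 83.0 34 12.0
22.0 82.0 34 11.5
22.0 81.0 34 11.2
22.0 80.0 34 10.9
22.0 79.0 34 10.7
22.0 78.0 34 10.6
22.0 77.0 34 10.6
22.0 76.0 34 10.6
22.0 75.0 34 10.6
22.0 74.0 34 10.6
22.0 73.0 34 10.6
22.0 72.0 34 10.7
22.0 71.0 34 10.9
21.0 70.0 34 10.2
20.0 69.0 34 9.5
19.0 68.0 34 8.5
18.0 68.0 34 8.5
17.0 67.0 34 7.5
16.0 67.0 34 7.4
15.0 66.0 34 6.5
14.0 66.0 34 6.3
13.0 65.0 34 5.5
12.0 65.0 34 5.2
11.0 64.0 34 4.5
10.0 64.0 34 4.5
9.0 64.0 34 4.5
8.0 64.0 34 4.5
7.0 64.0 34 4.5
6.0 64.0 34 4.5
5.0 64.0 34 4.5
4.0 64.0 34 4.5
3.0 64.0 34 4.5
2.0 64.0 34 4.5
1.0 64.0 34 4.5
0.0 64.0 34 4.5
-1.0 64.0 34 4.5
-2.0 64.0 34 4.5
-3.0 64.0 34 4.5
-4.0 64.0 32 3.9
-5.0 64.0 30 3.4
-6.0 64.0 28 2.7
-7.0 64.0 26 2.1
-7.0 64.0 24 1.8
-8.0 64.0 22 1.2
-9.0 63.0 20 1.0
-9.0 63.0 18 1.1
-9.0 62.0 18 1.3
-9.0 62.0 16 1.4
-9.0 61.0 14 1.2
-9.0 61.0 12 1.3
-9.0 60.0 10 1.2
-9.0 60.0 8 1.3
-9.0 59.0 8 1.4
-9.0 59.0 6 1.6
-9.0 58.0 4 1.8
-9.0 57.0 4 2.0
-9.0 56.0 4 2.6
-9.0 55.0 4 2.8
-8.0 55.0 4 3.0
-8.0 54.0 4 3.8
-7.0 54.0 4 3.9
-7.0 53.0 4 4.8
-7.0 53.0 2 4.9
-7.0 53.0 0 5.0
-7.0 52.0 0 5.0
-7.0 51.0 0 5.0
-7.0 50.0 0 5.0
-7.0 49.0 0 5.0
-7.0 48.0 0 5.0
-8.0 47.0 0 4.0
-9.0 46.0 0 3.0
-10.0 45.0 0 2.0
real	1m56.418s
user	1m51.010s
sys	0m0.178s
```

Request:
move_arm(rows=[-5.2,-22,0,0,0,0.1216,1,-5.2,-22,0,0,0,0.1216,1,-5.2,-22,0,0,0,0.1216,1,-5.2,-22,0,0,0,0.1216,1,-5.2,-22,0,0,0,0.1216,1,-5.2,-22,0,0,0,0.1216,1,-5.2,-22,0,0,0,0.1216,1,-5.2,-22,0,0,0,0.1216,1,-5.4,-22.4,0,0,0,0.1212,1,0,0,0,0,0,0,1,0,0,0,0,0,0,1])

```text
time: 16.55
position: [0.4686, -0.2429, 0.1195]
tool_rot: [0.757, 0.654, -0.0, -0.002]
ft_force: [0.2, 0.8, -1.9]
grip_width: 0.0495
```

```bash
python3 - <<'E'
import st
from h import *
s=snap('side','side10.png');t=snap('top','top10.png')
a=s['color'][:,:,::-1];b=t['color'][:,:,::-1]
cv2.imwrite('pics/both10.png',np.hstack([cv2.resize(a[190:340,250:350],(400,600),interpolation=cv2.INTER_CUBIC),cv2.resize(b[170:270,300:366],(396,600),interpolation=cv2.INTER_CUBIC)]))
E
```

```text
t 16.55 p [ 468.626 -242.904  119.541] toolz [-0.003  0.003 -1.   ] tooly [ 0.989 -0.145 -0.003] F [ 0.224  0.825 -1.883] w 0.04946602651758539 q [-0.69   0.551  1.768  0.001  0.827 -0.545]
```

View pics/both10.png

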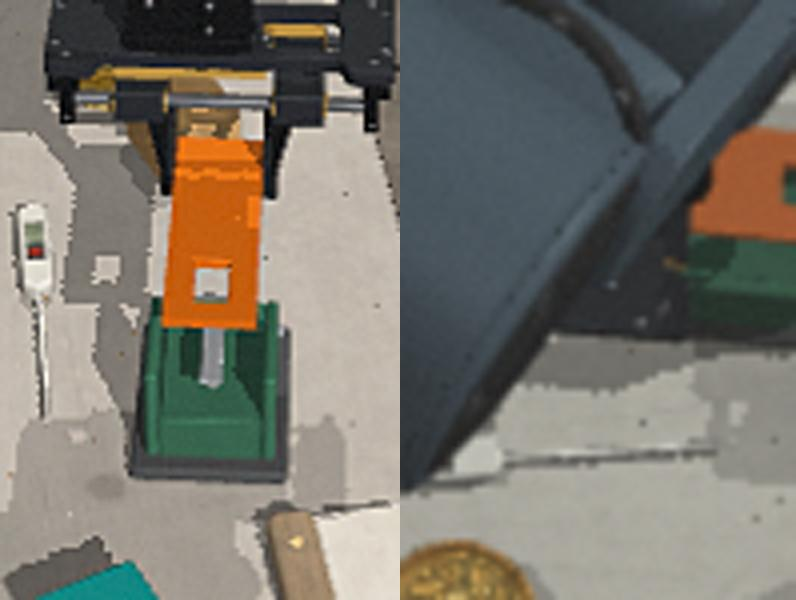

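```bash
cat > eye.py <<'E'
from h import *
np.set_printoptions(precision=1,suppress=True)
D=np.array([-.148,-.989]);D/=np.linalg.norm(D);L=np.array([-D[1],D[0]]);STUD=np.array([456.7,-322.6])
def eye(o,z,box):
    H=hsv(o);m0=((H[...,0]>3)&(H[...,0]<16)&(H[...,1]>140)&(H[...,2]>50)).astype(np.uint8)
    m=np.zeros_like(m0);a,b,c,d=box;m[b:d,a:c]=m0[b:d,a:c]
    n,l,st,_=cv2.connectedComponentsWithStats(m);k=1+np.argmax(st[1:,4]);m=(l==k).astype(np.uint8)
    cs,h=cv2.findContours(m,cv2.RETR_CCOMP,cv2.CHAIN_APPROX_NONE)
    hol=np.zeros_like(m)
    for i,c in enumerate(cs):
        if h[0,i,3]>=0 and len(c)>10: cv2.drawContours(hol,[c],-1,1,-1); hol[m>0]=0
    P=maskworld(o,m>0,z)*1000
    e=maskworld(o,hol>0,z)*1000
    r=P-STUD; f=(r@D)>(r@D).max()-45
    lat=np.array([(q.min()+q.max())/2 for q in [ (r[(r@D>k)&(r@D<=k+6)]@L) for k in np.arange((r@D).max()-50,(r@D).max()-8,6)]])
    if hol.sum(): print('hole',hol.sum(),e.mean(0),'jig X,Y',(e.mean(0)-STUD)@D,(e.mean(0)-STUD)@L, rectfit(e/1000))
    print('front X',(r@D).max(),'lat centres',lat)
if __name__=='__main__':
    import st
    z=st.o['position'][2]+.0195
    s=snap('side');t=snap('top')
    eye(s,z,(270,225,330,285)); eye(t,z,(340,185,395,225))
    b=t['color'][:,:,::-1]
    cv2.imwrite('pics/t11.png',cv2.resize(b[180:240,330:400],(700,600),interpolation=cv2.INTER_CUBIC))
E
python3 eye.py
```

```text
t 16.65 p [ 469.015 -242.107  120.012] toolz [-0.002  0.002 -1.   ] tooly [ 0.99  -0.143 -0.003] F [ 0.504 -0.343 -1.412] w 0.049162658647031905 q [-0.689  0.55   1.768  0.     0.826 -0.546]
hole 71 [ 452.722 -348.138] jig X,Y 25.845224324111644 -0.1541720353743353 (array([ 453.157, -348.517]), array([28.367, 17.19 ]), 83.24007415771484)
front X 59.123818567343775 lat centres [-0.173  0.06  -0.692 -0.491 -1.401 -1.166  0.116]
hole 78 [ 453.681 -342.444] jig X,Y 20.072239054189414 -0.04844898755770635 (array([ 453.229, -341.285]), array([32.574, 16.489]), 86.69389343261719)
front X 48.22491365724198 lat centres [-0.919 -0.189  0.298  0.662 -0.111 -0.742 -0.254]
```

View pics/t11.png

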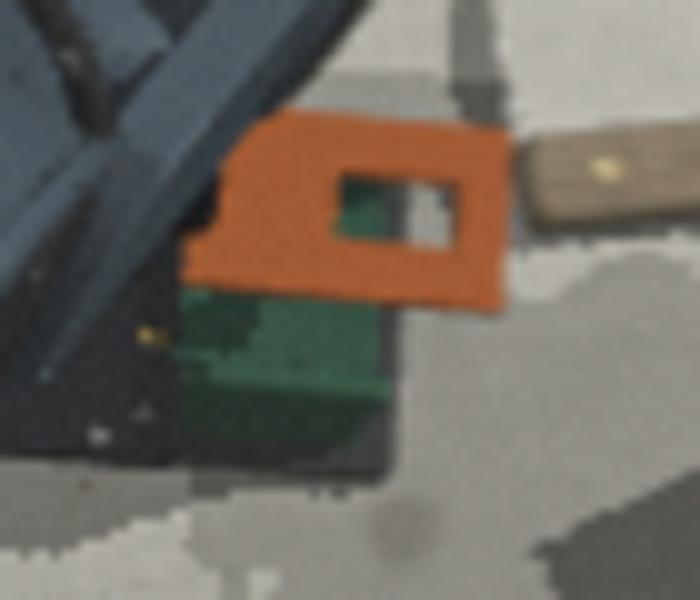

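Request:
move_arm(rows=[-0.2,-1.2,0.9,0.0734,-0.011,0,1,-0.2,-1.2,0.9,0.0734,-0.011,0,1,-0.2,-1.2,0.9,0.0734,-0.011,0,1,-0.2,-1.2,0.9,0.0734,-0.011,0,1,-0.2,-1.2,0.9,0.0734,-0.011,0,1,-0.2,-1.2,0.9,0.0734,-0.011,0,1,-0.2,-1.2,0.9,0.0734,-0.011,0,1,-0.2,-1.2,0.9,0.0734,-0.011,0,1,0,0,0,0,0,0,1,0,0,0,0,0,0,1])

```text
time: 17.75
position: [0.4682, -0.2527, 0.1279]
tool_rot: [0.723, 0.626, 0.222, -0.19]
ft_force: [0.2, -0.4, -0.9]
grip_width: 0.0492
```

```bash
cat > jig.py <<'E'
import st
from h import *
D=np.array([-.148,-.989]);D/=np.linalg.norm(D);L=np.array([-D[1],D[0]]);STUD=np.array([456.7,-322.6])
R=st.R;p=np.array(st.o['position'])*1000
ya=R[:,1]; zt=R[:,2]
n=-zt; u=np.cross(ya,n); 
if u[:2]@D<0:u=-u
e=p+102*u+16.5*n
l=np.cross([0,0,1],u)
e[:2]+=0
th=np.degrees(np.arcsin(-u[2]))
r=e[:2]-STUD
print('eye X %.1f Y(raw,-1.5) %.1f Z %.1f th %.1f  yawerr %.2f roll %.2f'%(r@D,r@L,e[2],th,np.degrees(np.arctan2(u[:2]@L,u[:2]@D)),np.degrees(np.arcsin(ya[2]))))
E
python3 jig.py; python3 - <<'E'
from h import *
s=snap('side','side12.png');t=snap('top','top12.png')
a=s['color'][:,:,::-1];b=t['color'][:,:,::-1]
cv2.imwrite('pics/both12.png',np.hstack([cv2.resize(a[210:330,260:340],(400,600),interpolation=cv2.INTER_CUBIC),cv2.resize(b[180:240,335:375],(400,600),interpolation=cv2.INTER_CUBIC)]))
E
```

```text
t 17.75 p [ 468.167 -252.679  127.902] toolz [ 0.082  0.553 -0.829] tooly [ 0.99  -0.143  0.003] F [ 0.185 -0.446 -0.886] w 0.04919622414684326 q [-0.943  0.701  1.581  0.414  1.329 -0.998]
eye X 23.0 Y(raw,-1.5) 1.6 Z 84.6 th 34.0  yawerr 0.39 roll 0.15
```

View pics/both12.png

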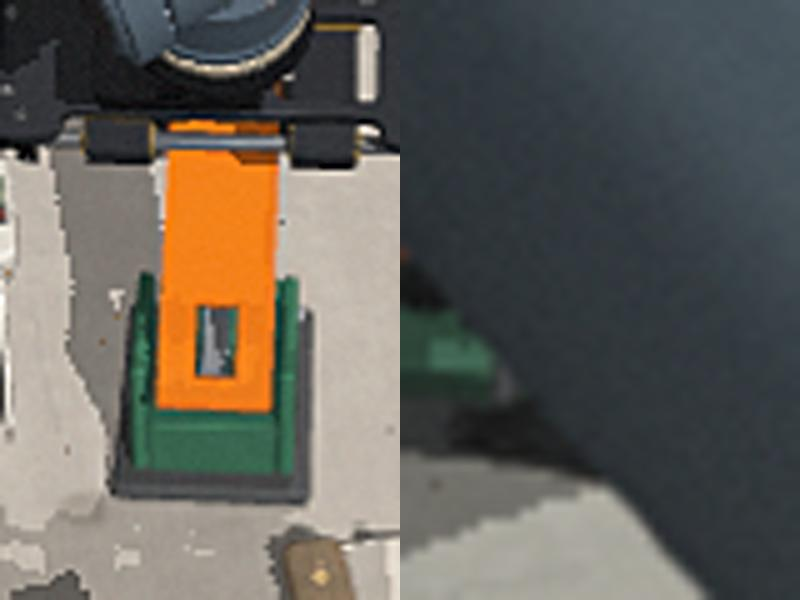

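Request:
move_arm(rows=[0,0.3,-4.6,0,0,0,1,0,0.3,-4.5,0,0,0,1,0.1,0.4,-4.5,0,0,0,1,0.4,2.7,-1.8,0,0,0,1,0.4,2.7,-1.8,0,0,0,1,0.4,2.7,-1.7,0,0,0,1,0.4,2.7,-1.7,0,0,0,1,0,0,0,0,0,0,1,0,0,0,0,0,0,1])

```text
time: 18.75
position: [0.4699, -0.2413, 0.1077]
tool_rot: [0.723, 0.626, 0.222, -0.19]
ft_force: [0.6, 0.1, -1.4]
grip_width: 0.0495
```

```bash
python3 jig.py; python3 - <<'E'
from h import *
s=snap('side','side13.png')
a=s['color'][:,:,::-1]
cv2.imwrite('pics/s13.png',cv2.resize(a[220:320,265:335],(560,800),interpolation=cv2.INTER_CUBIC)[:600])
E
```

```text
t 18.75 p [ 469.944 -241.289  107.652] toolz [ 0.083  0.553 -0.829] tooly [ 0.99  -0.143  0.003] F [ 0.596  0.076 -1.36 ] w 0.04947131760818864 q [-0.93   0.726  1.607  0.428  1.279 -1.011]
eye X 11.4 Y(raw,-1.5) 1.7 Z 64.3 th 34.0  yawerr 0.42 roll 0.20
```

View pics/s13.png

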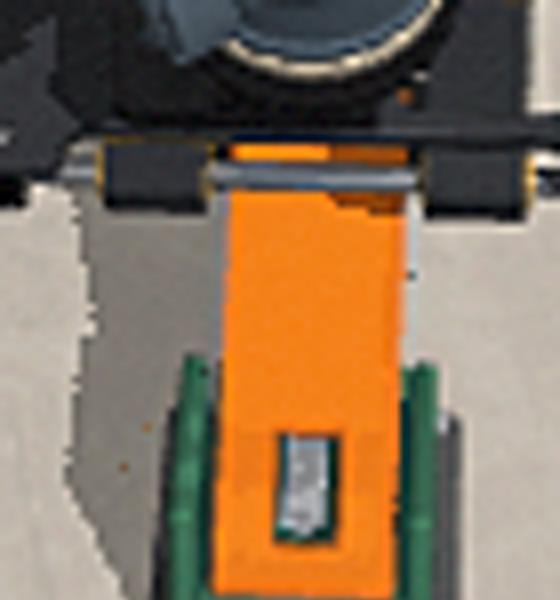

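Request:
move_arm(rows=[-0.4,2.8,0,0,0,0,1,0.1,2.9,0,0,0,0,1,0.4,2.8,0,0,0,0,1,0.4,2.8,0,0,0,0,1,0.4,2.8,0,0,0,0,1,0,0,0,0,0,0,1,0,0,0,0,0,0,1])

```text
time: 19.5
position: [0.4709, -0.2272, 0.1077]
tool_rot: [0.723, 0.626, 0.222, -0.19]
ft_force: [-0.1, 0.1, -1.2]
grip_width: 0.0488
```

```bash
python3 jig.py; python3 - <<'E'
from h import *
s=snap('side','side14.png')
a=s['color'][:,:,::-1]
cv2.imwrite('pics/s14.png',cv2.resize(a[235:310,270:335],(520,600),interpolation=cv2.INTER_CUBIC)[:600])
E
python3 - <<'E'
from plan import *
for X in (-3,-4,-5,-6,-7,-8,-9,-10,-11): print(X,round(clr(X,64.,np.radians(34)),2))
E
```

```text
t 19.5 p [ 470.866 -227.181  107.665] toolz [ 0.083  0.553 -0.829] tooly [ 0.99  -0.143  0.004] F [-0.056  0.146 -1.216] w 0.04878290564359291 q [-0.914  0.718  1.631  0.437  1.26  -1.007]
eye X -2.7 Y(raw,-1.5) 0.5 Z 64.3 th 34.0  yawerr 0.43 roll 0.20
-3 4.46
-4 3.59
-5 2.59
-6 1.59
-7 0.59
-8 -0.41
-9 -1.41
-10 -2.41
-11 -3.41
```

View pics/s14.png

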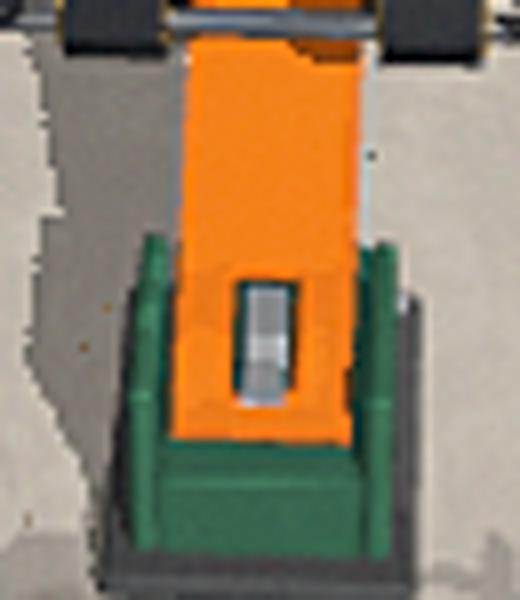

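Request:
move_arm(rows=[0.2,1.8,0,0,0,0,1,0.3,1.7,0,0,0,0,1,0,0,0,0,0,0,1])

```text
time: 19.85
position: [0.4713, -0.2236, 0.1076]
tool_rot: [0.723, 0.626, 0.222, -0.19]
ft_force: [-0.1, 0.6, -1.4]
grip_width: 0.049
```

Request:
move_arm(rows=[0.1,0.8,0,0,0,0,1,0,0,0,0,0,0,1])

```text
time: 20.05
position: [0.4714, -0.2232, 0.1075]
tool_rot: [0.723, 0.626, 0.222, -0.19]
ft_force: [0.0, -1.0, -1.4]
grip_width: 0.0488
```

Request:
move_arm(rows=[0.1,0.8,0,0,0,0,1,0,0,0,0,0,0,1])

```text
time: 20.25
position: [0.4715, -0.2228, 0.1074]
tool_rot: [0.723, 0.626, 0.222, -0.19]
ft_force: [-0.6, -2.8, -1.8]
grip_width: 0.049
```

```bash
python3 jig.py
```

```text
t 20.25 p [ 471.543 -222.821  107.358] toolz [ 0.083  0.552 -0.83 ] tooly [ 0.99  -0.143  0.004] F [-0.623 -2.791 -1.799] w 0.04901779146220674 q [-0.908  0.716  1.638  0.44   1.253 -1.005]
eye X -7.0 Y(raw,-1.5) 0.5 Z 64.1 th 33.9  yawerr 0.41 roll 0.21
```

```bash
python3 - <<'E'
from plan import *
for t in range(34,-1,-2):
    b=max(((clr(x,z,np.radians(t)),x,z) for x in np.arange(-13,0,.5) for z in np.arange(50,68,.5) ),key=lambda a:a[0]) if t<10 else max(((clr(x,z,np.radians(t)),x,z) for x in np.arange(-13,0,.5) for z in np.arange(56,68,.5)),key=lambda a:a[0])
    print(t,b[1],b[2],round(b[0],2))
E
```

```text
34 -3.0 64.0 4.46
32 -4.0 64.0 3.93
30 -4.5 64.0 3.4
28 -5.5 64.0 2.86
26 -6.5 64.0 2.32
24 -7.5 64.0 1.77
22 -8.0 64.0 1.21
20 -8.5 63.0 1.35
18 -9.0 61.5 1.29
16 -9.0 62.0 1.44
14 -9.0 61.5 1.33
12 -9.5 56.0 1.53
10 -9.5 56.0 1.74
8 -6.5 52.0 4.61
6 -6.0 51.5 5.38
4 -5.5 51.5 6.25
2 -4.5 51.0 6.95
0 -4.0 51.0 8.0
```

```bash
python3 - <<'E'
from plan import *
wp=[(-4,64,34),(-4.5,64,30),(-6.5,64,26),(-8,64,22),(-8.5,63.2,20),(-9,62,18),(-9,61.7,16),(-9,60.8,14),(-9.2,59.5,12),(-9.3,58.5,10),(-9,57.5,8),(-9,56.5,6),(-8.5,55,4),(-8,54,2),(-7.5,52,0),(-7.5,46,0)]
def tcp(X,Z,t):
    t=np.radians(t);c,s=np.cos(t),np.sin(t)
    return np.array([X+.9-102*c-16.5*s, Z+102*s-16.5*c])
pp=None
for i,(X,Z,t) in enumerate(wp):
    cm=clr(X,Z,np.radians(t))
    mid=''
    if i: a=wp[i-1]; mid=[round(clr(*( (1-f)*np.array(a[:2])+f*np.array([X,Z])),np.radians((1-f)*a[2]+f*t)),2) for f in (.33,.67)]
    T=tcp(X,Z,t)
    if pp is not None: d=T-pp; print((X,Z,t),'clr',round(cm,2),mid,'dworld',np.round([-.148*d[0],-.989*d[0],d[1]],2))
    else: print(T)
    pp=T
E
```

```text
[-96.88851531 107.35855621]
(-4.5, 64, 30) clr 3.4 [np.float64(3.68), np.float64(3.75)] dworld [ 0.49  3.26 -6.65]
(-6.5, 64, 26) clr 2.32 [np.float64(3.05), np.float64(2.68)] dworld [ 0.64  4.28 -6.83]
(-8, 64, 22) clr 1.21 [np.float64(1.95), np.float64(1.58)] dworld [ 0.49  3.31 -6.97]
(-8.5, 63.2, 20) clr 1.42 [np.float64(1.29), np.float64(1.37)] dworld [ 0.18  1.22 -4.33]
(-9, 62, 18) clr 1.29 [np.float64(1.42), np.float64(1.36)] dworld [ 0.16  1.1  -4.75]
(-9, 61.7, 16) clr 1.36 [np.float64(1.38), np.float64(1.38)] dworld [ 0.07  0.48 -3.87]
(-9, 60.8, 14) clr 1.16 [np.float64(1.28), np.float64(1.21)] dworld [ 0.05  0.36 -4.49]
(-9.2, 59.5, 12) clr 1.23 [np.float64(1.14), np.float64(1.14)] dworld [ 0.07  0.43 -4.9 ]
(-9.3, 58.5, 10) clr 1.54 [np.float64(1.33), np.float64(1.44)] dworld [ 0.03  0.21 -4.6 ]
(-9, 57.5, 8) clr 1.43 [np.float64(1.5), np.float64(1.46)] dworld [-0.05 -0.31 -4.61]
(-9, 56.5, 6) clr 1.81 [np.float64(1.49), np.float64(1.58)] dworld [-0.02 -0.14 -4.6 ]
(-8.5, 55, 4) clr 3.15 [np.float64(2.13), np.float64(2.6)] dworld [-0.11 -0.76 -5.1 ]
(-8, 54, 2) clr 3.89 [np.float64(3.46), np.float64(3.68)] dworld [-0.13 -0.88 -4.59]
(-7.5, 52, 0) clr 4.5 [np.float64(4.09), np.float64(4.3)] dworld [-0.15 -1.   -5.57]
(-7.5, 46, 0) clr 3.0 [np.float64(4.5), np.float64(4.5)] dworld [-0. -0. -6.]
```

Request:
move_arm(rows=[-0.3,-2.2,0,0,0,0,1,-0.3,-2.1,0,0,0,0,1,0,0,0,0,0,0,1,0,0,0,0,0,0,1])

```text
time: 20.65
position: [0.4709, -0.2262, 0.1077]
tool_rot: [0.723, 0.626, 0.222, -0.191]
ft_force: [-0.1, 1.0, -1.6]
grip_width: 0.049
```

```bash
python3 jig.py
```

```text
t 20.65 p [ 470.861 -226.165  107.75 ] toolz [ 0.083  0.554 -0.828] tooly [ 0.99  -0.143  0.003] F [-0.059  0.976 -1.588] w 0.04902179595904164 q [-0.913  0.718  1.632  0.438  1.26  -1.007]
eye X -3.7 Y(raw,-1.5) 0.3 Z 64.3 th 34.1  yawerr 0.40 roll 0.19
```

Request:
move_arm(rows=[0.1,1,-3.6,-0.0345,0.0052,0,1,0.3,1.6,-3.4,-0.0345,0.0052,0,1,0.3,2.1,-3.4,-0.0345,0.0052,0,1,0.3,2.1,-3.4,-0.0345,0.0052,0,1,0.3,1.7,-3.5,-0.0345,0.0052,0,1,0.2,1.6,-3.5,-0.0345,0.0052,0,1,0,0,0,0,0,0,1,0,0,0,0,0,0,1])

```text
time: 21.45
position: [0.4725, -0.216, 0.087]
tool_rot: [0.742, 0.643, 0.145, -0.125]
ft_force: [-0.2, 0.8, -1.5]
grip_width: 0.0494
```

```bash
python3 jig.py; python3 - <<'E'
from h import *
s=snap('side','side15.png')
a=s['color'][:,:,::-1]
cv2.imwrite('pics/s15.png',cv2.resize(a[235:310,270:335],(520,600),interpolation=cv2.INTER_CUBIC)[:600])
E
```

```text
t 21.45 p [ 472.481 -216.012   87.016] toolz [ 0.055  0.372 -0.927] tooly [ 0.99  -0.142  0.002] F [-0.228  0.798 -1.543] w 0.049364491328485804 q [-0.825  0.673  1.715  0.349  1.03  -0.905]
eye X -7.0 Y(raw,-1.5) 0.5 Z 64.0 th 22.1  yawerr 0.39 roll 0.12
```

View pics/s15.png

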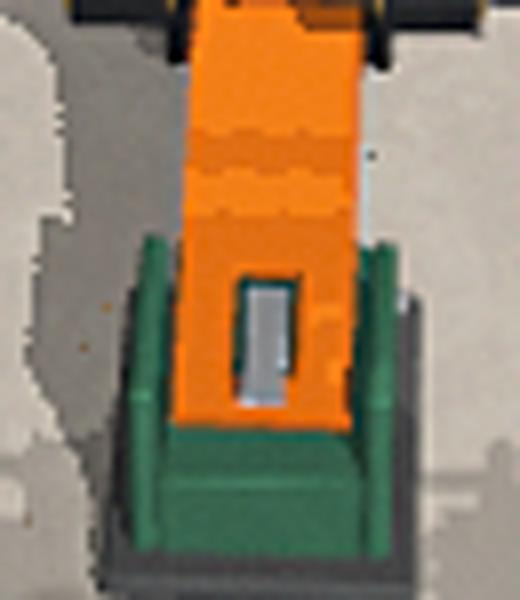

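Request:
move_arm(rows=[0.2,1.2,-4.3,-0.0345,0.0052,0,1,0.2,1.1,-4.7,-0.0345,0.0052,0,1,0.1,0.5,-3.9,-0.0345,0.0052,0,1,0.1,0.4,-4.5,-0.0345,0.0052,0,1,0,0,0,0,0,0,1])

```text
time: 22.0
position: [0.4726, -0.2122, 0.0693]
tool_rot: [0.75, 0.65, 0.093, -0.081]
ft_force: [-0.2, -0.2, -1.2]
grip_width: 0.0494
```

```bash
python3 jig.py
```

```text
t 22.0 p [ 472.617 -212.233   69.276] toolz [ 0.034  0.241 -0.97 ] tooly [ 0.99  -0.142 -0.   ] F [-0.222 -0.196 -1.24 ] w 0.04941752023401556 q [-0.76   0.665  1.766  0.262  0.873 -0.803]
eye X -8.6 Y(raw,-1.5) 0.1 Z 60.4 th 14.1  yawerr 0.36 roll -0.01
```

Request:
move_arm(rows=[0.2,0.2,-4.6,-0.0345,0.0052,0,1,0,0.1,-4.6,-0.0345,0.0052,0,1,0,-0.3,-4.6,-0.0345,0.0052,0,1,0,-0.1,-4.6,-0.0345,0.0052,0,1,0,0,0,0,0,0,1])

```text
time: 22.5
position: [0.4728, -0.2125, 0.0508]
tool_rot: [0.755, 0.654, 0.04, -0.036]
ft_force: [0.1, -0.0, -1.2]
grip_width: 0.0488
```

```bash
python3 jig.py; python3 - <<'E'
from h import *
s=snap('side','side16.png')
a=s['color'][:,:,::-1]
cv2.imwrite('pics/s16.png',cv2.resize(a[235:310,270:335],(520,600),interpolation=cv2.INTER_CUBIC)[:600])
E
```

```text
t 22.5 p [ 472.797 -212.545   50.787] toolz [ 0.014  0.106 -0.994] tooly [ 0.99  -0.142 -0.001] F [ 0.119 -0.017 -1.173] w 0.04877464923738922 q [-0.693  0.673  1.808  0.137  0.722 -0.656]
eye X -8.0 Y(raw,-1.5) 0.3 Z 56.3 th 6.1  yawerr 0.35 roll -0.08
```

View pics/s16.png

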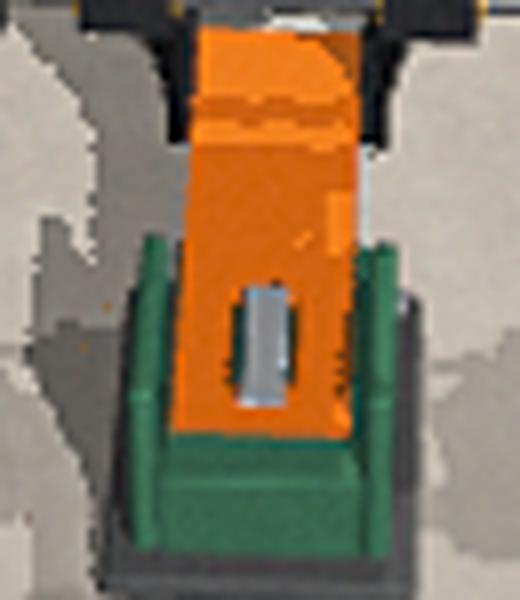

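Request:
move_arm(rows=[-0.1,-0.8,-5,-0.0352,0.0052,0,1,-0.1,-0.9,-4.6,-0.0352,0.0052,0,1,-0.1,-1,-5.5,-0.0352,0.0052,0,1,0,0,0,0,0,0,1])

```text
time: 22.95
position: [0.4725, -0.2155, 0.0357]
tool_rot: [0.756, 0.655, -0.001, -0.001]
ft_force: [0.1, -0.6, -1.1]
grip_width: 0.0497
```

```bash
python3 jig.py
```

```text
t 22.95 p [ 472.523 -215.536   35.656] toolz [-0.002  0.    -1.   ] tooly [ 0.99  -0.142 -0.002] F [ 0.119 -0.627 -1.05 ] w 0.04970635776164939 q [-0.643  0.692  1.835 -0.001  0.616 -0.499]
eye X -6.2 Y(raw,-1.5) 0.5 Z 52.2 th -0.0  yawerr 0.35 roll -0.10
```

Request:
move_arm(rows=[-0.3,-2,-2,0,0,0,1,-0.3,-2,-2,0,0,0,1,-0.3,-2,-2,0,0,0,1,-0.1,-1,-1,0,0,0,1,0,0,0,0,0,0,1,0,0,0,0,0,0,1])

```text
time: 23.55
position: [0.4719, -0.223, 0.0289]
tool_rot: [0.756, 0.655, -0.001, 0.0]
ft_force: [0.6, 0.8, -1.6]
grip_width: 0.0493
```

Request:
move_arm(rows=[0,0,-1,0,0,0,1,0,0,-0.5,0,0,0,1,0,0,0,0,0,0,1])

```text
time: 23.85
position: [0.4719, -0.2229, 0.0274]
tool_rot: [0.756, 0.655, -0.001, 0.0]
ft_force: [0.2, -0.7, -1.0]
grip_width: 0.0492
```

```bash
python3 jig.py; python3 - <<'E'
from h import *
s=snap('side','side17.png');t=snap('top','top17.png')
a=s['color'][:,:,::-1];b=t['color'][:,:,::-1]
cv2.imwrite('pics/both17.png',np.hstack([cv2.resize(a[235:310,270:335],(520,600),interpolation=cv2.INTER_CUBIC),cv2.resize(b[185:245,350:378],(280,600),interpolation=cv2.INTER_CUBIC)]))
E
```

```text
t 23.85 p [ 471.935 -222.852   27.418] toolz [-0.    -0.001 -1.   ] tooly [ 0.99  -0.142 -0.   ] F [ 0.199 -0.74  -0.994] w 0.04920829975173437 q [-0.655  0.709  1.832 -0.002  0.6   -0.51 ]
eye X 1.1 Y(raw,-1.5) 0.9 Z 44.1 th -0.1  yawerr 0.35 roll -0.01
```

View pics/both17.png

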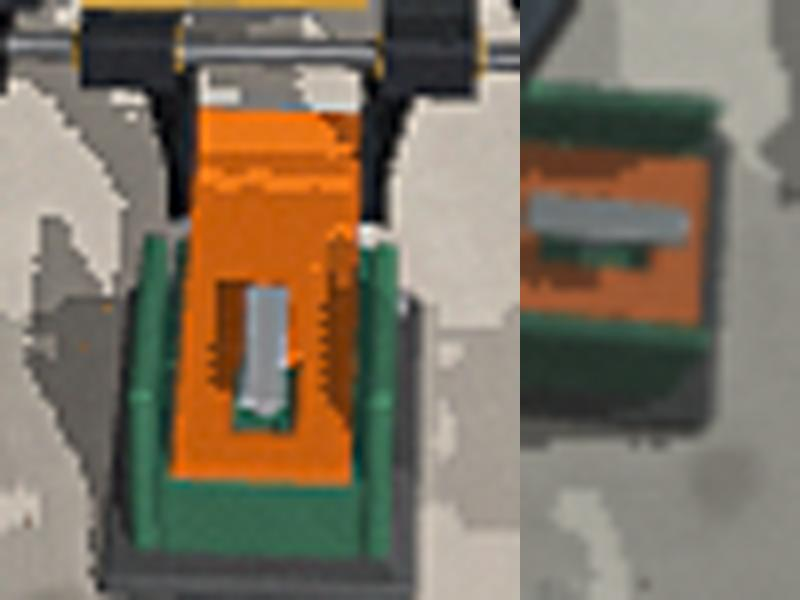

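Request:
move_arm(rows=[0,0,-0.7,0,0,0,1,0,0,0,0,0,0,1])

```text
time: 24.15
position: [0.472, -0.2229, 0.0268]
tool_rot: [0.756, 0.655, -0.001, 0.0]
ft_force: [0.5, 0.2, -1.3]
grip_width: 0.0491
```

Request:
move_arm(rows=[0,0,-0.5,0,0,0,1,0,0,0,0,0,0,1])

```text
time: 24.35
position: [0.472, -0.2229, 0.0265]
tool_rot: [0.756, 0.655, -0.001, 0.0]
ft_force: [-0.5, 0.1, 2.3]
grip_width: 0.0494
```

```bash
python3 jig.py; python3 - <<'E'
from h import *
np.set_printoptions(precision=1,suppress=True)
import eye as E
s=snap('side');t=snap('top','top18.png')
for o,box,nm in ((s,(280,235,325,300),'side'),(t,(335,185,385,225),'top')):
    H=hsv(o);m0=((H[...,0]>3)&(H[...,0]<16)&(H[...,1]>150)&(H[...,2]>40)).astype(np.uint8)
    m=np.zeros_like(m0);a,b,c,d=box;m[b:d,a:c]=m0[b:d,a:c]
    P=(maskworld(o,m>0,.046)*1000-E.STUD)
    x=P@E.D;y=P@E.L
    print(nm,m.sum(),'front X',np.sort(x)[-15:], 'lat by bin',[(k,round((y[(x>k)&(x<=k+5)].min()+y[(x>k)&(x<=k+5)].max())/2,1)) for k in range(-25,28,5) if ((x>k)&(x<=k+5)).sum()>3])
E
```

```text
t 24.35 p [ 471.976 -222.874   26.484] toolz [-0.    -0.001 -1.   ] tooly [ 0.99  -0.142  0.   ] F [-0.534  0.113  2.288] w 0.04940273720979829 q [-0.655  0.711  1.833 -0.002  0.598 -0.51 ]
eye X 1.1 Y(raw,-1.5) 0.9 Z 43.1 th -0.1  yawerr 0.33 roll 0.00
side 868 front X [34.4 34.5 34.6 34.7 34.8 34.9 35.  35.1 35.2 35.3 35.4 35.5 35.6 35.7
 35.8] lat by bin [(-25, np.float64(0.5)), (-20, np.float64(-1.6)), (-15, np.float64(-1.4)), (-10, np.float64(-1.3)), (-5, np.float64(-1.0)), (0, np.float64(-0.9)), (5, np.float64(-0.7)), (10, np.float64(-0.5)), (15, np.float64(-0.3)), (20, np.float64(-1.3)), (25, np.float64(-1.0))]
top 336 front X [26.7 26.9 27.  27.2 27.3 27.5 27.8 28.  28.1 28.3 28.4 28.6 28.8 28.9
 29.1] lat by bin [(-25, np.float64(0.3)), (-20, np.float64(0.8)), (-15, np.float64(1.3)), (-10, np.float64(1.7)), (-5, np.float64(2.2)), (0, np.float64(1.3)), (5, np.float64(0.2)), (10, np.float64(0.6)), (15, np.float64(1.1)), (20, np.float64(1.5)), (25, np.float64(1.9))]
```

Request:
move_arm(rows=[0,0,0,0,0,0,0.2,0,0,0,0,0,0,0.2,0,0,0,0,0,0,0.2,0,0,0,0,0,0,0.2,0,0,0,0,0,0,0.2,0,0,0,0,0,0,0.2])

```text
time: 25.05
position: [0.4719, -0.223, 0.0262]
tool_rot: [0.756, 0.655, -0.001, 0.0]
ft_force: [-0.3, -0.6, -1.2]
grip_width: 0.0694
```

Request:
move_arm(rows=[0,0,10,0,0,0,0.2,0,0,30,0,0,0,0.2,0,0,40,0,0,0,0.2,0,0,40,0,0,0,0.2,-15,30,30,0,0,0,0.2,-25,40,20,0,0,0,0.2,-20,45,0,0,0,0,0.2,-10,45,0,0,0,0,0.2,0,45,0,0,0,0,0.2,0,45,0,0,0,0,0.2,0,40,0,0,0,0,0.2,0,0,0,0,0,0,0.2])

```text
time: 26.25
position: [0.4012, 0.0701, 0.1964]
tool_rot: [0.754, 0.657, -0.0, 0.0]
ft_force: [-0.4, -0.9, 0.3]
grip_width: 0.0697
```

```bash
python3 st.py; python3 - <<'E'
from h import *
np.set_printoptions(precision=1,suppress=True)
import eye as E
s=snap('side','side19.png');t=snap('top','top19.png')
a=s['color'][:,:,::-1];b=t['color'][:,:,::-1]
cv2.imwrite('pics/both19.png',np.hstack([cv2.resize(a[225:310,265:340],(440,500),interpolation=cv2.INTER_CUBIC),cv2.resize(b[180:250,320:390],(360,500),interpolation=cv2.INTER_CUBIC)]))
cv2.imwrite('pics/top19s.png',b)
for o,box,nm in ((s,(280,225,325,300),'side'),(t,(320,185,385,225),'top')):
    H=hsv(o);m0=((H[...,0]>3)&(H[...,0]<16)&(H[...,1]>150)&(H[...,2]>40)).astype(np.uint8)
    m=np.zeros_like(m0);aa,bb,c,d=box;m[bb:d,aa:c]=m0[bb:d,aa:c]
    Q=maskworld(o,m>0,.046);P=(Q*1000-E.STUD)
    x=P@E.D;y=P@E.L
    c,sz,an=rectfit(Q);print(nm,m.sum(),'X',x.min(),x.max(),'centre X,Y',(c-E.STUD)@E.D,(c-E.STUD)@E.L,sz,an)
    W=cloud(o)[m>0]*1000;W=W[np.isfinite(W).all(1)]
    A=np.c_[W[:,:2],np.ones(len(W))];k=np.linalg.lstsq(A,W[:,2],rcond=None)[0];print('plane',k[:2]*1000,'mrad  z',np.median(W[:,2]))
E
```

```text
t 26.25 p [401.158  70.087 196.446] toolz [-0. -0. -1.] tooly [ 0.991 -0.136 -0.   ] F [-0.36  -0.851  0.284] w 0.06971211029240483 q [-0.103  0.28   1.981 -0.     0.881  0.033]
side 863 X -118.53167156221792 37.433432691124864 centre X,Y -40.60432806308508 -0.34422921156603703 [156.   50.4] 81.27340698242188
plane [11.2  3.4] mrad  z 45.345877158083624
top 686 X -107.72765951377451 29.873334913774592 centre X,Y -38.98198768547477 0.6130814539613699 [137.6  50.1] 81.33385467529297
plane [-2.9  8.3] mrad  z 46.97420509992986
```

View pics/both19.png

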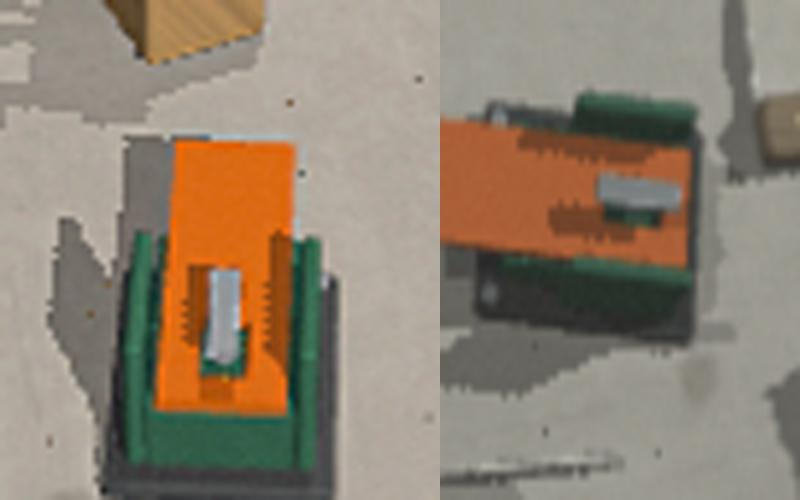

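View pics/side19.png

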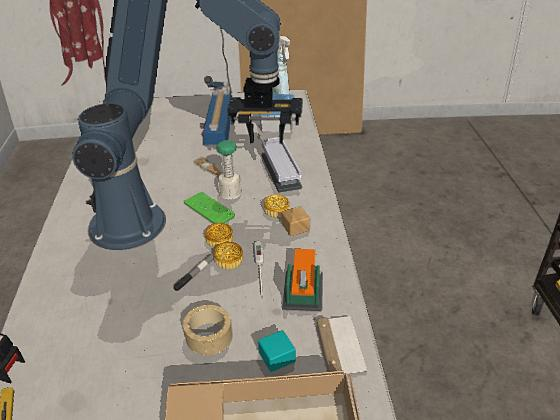

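```bash
python3 - <<'E'
from h import *
import eye as E
t=load('top');H=hsv(t)
m=((H[...,0]>3)&(H[...,0]<16)&(H[...,1]>150)&(H[...,2]>40)).astype(np.uint8);m[:185]=0;m[225:]=0;m[:,:300]=0;m[:,385:]=0
n,l,st,_=cv2.connectedComponentsWithStats(m);k=1+np.argmax(st[1:,4])
Q=maskworld(t,l==k,.046);x=(Q*1000-E.STUD)@E.D
c,s,a=rectfit(Q);print(x.min(),x.max(),(c-E.STUD)@E.D+45,(c-E.STUD)@E.L,s,a)
print(robot.hand_in())
E
```

```text
-119.21985659965758 29.873334913774592 0.29776719726925904 0.2719863218719203 [148.7  50.1] 80.80367279052734
the job is handed in; nothing more can be done
None
```

The job is handed in, at about 26 s of the 59 s allowed. `hand_in()` returned no verdict, so the checks below are from my own measurements.

**What I did:**
- I pushed the plate out of the channel until its slotted end stuck out about 46 mm.
- I took it by that end, laid it on the wooden block and let go.
- I took it up again by the plain end and tilted it 34°, then passed the slot down beyond the T-head's tip. A light touch on the neck fixed the position before I levelled the plate, shifted it to the centre and let it go.

**Last checks:**
- **Slot position:** the final top picture puts the slot's centre about 0.3 mm along and 0.3 mm across from the stud's axis. The limits are 7 mm and 5 mm.
- **Lie of the plate:** it is flat to within about 12 mrad (limit 60 mrad). Its upper face is at about 46 mm, as expected for a plate on the pedestal. The plain end is out over the pedestal's open end, and the T-head overlaps the plate at both ends of the slot.
- **Bystanders and look-alikes:** the moon cake, thermometer, scraper and turquoise block look unmoved in the last side picture. I judged this by eye and did not measure it.
- **Robot:** the gripper was open and clear of everything at hand-in.

**Disagreements:** the side camera's edge fits differed from the top camera's by several millimetres along the plate, because the side view also takes in the plate's front face. I trusted the top camera and the touch instead. The touch also showed my position estimate was off by about 1 mm along the plate, and I corrected for that.

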